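# Rebuild the dough cutter after washing

## Task

Put the washed dough cutter back together: thread the long smooth spacer sleeve onto the bare axle and push it home, then the grooved cutting roller, and last the end cap, open end first. Finish with all three pushed home towards the housing so that no gaps are left between shoulder, sleeve, roller and cap. Leave the other things on the counter standing where they are.

Things in the scene. Friction and masses are not known exactly. Their poses are not given: they have to be found in the camera images.
- machine: fixed dough-strip cutter: white motor housing 170 mm wide (its x), 160 mm long (its y) and 270 mm tall, with one bare steel axle standing out level from its face. Origin on the counter straight below the axle's shoulder; own z up, own y along the axle from the housing outwards. The housing face lies 10 mm behind the shoulder and rises 130 mm above the axle: a gripper body over the axle has no room close to it.
- shoulder (a point): point on the axle's centre line at the shoulder (steel boss 44 mm across) that parts are pushed against, 140 mm above the counter; axes as machine, y along the axle outwards. The axle is 16 mm thick and stands out 175 mm from here; its last 14 mm taper to 6 mm.
- axle_tip (a point): centre of the axle's free end, 175 mm along y from the shoulder
- sleeve: spacer sleeve, loose: smooth plain aluminium tube, 60 mm outside diameter, 70 mm long, through hole 24 mm, about 0.25 kg. Origin at its centre, own y along its hole, both ends alike. It starts lying level on a cradle, centre about 49 mm above the counter.
- cutter: cutting roller, loose: aluminium roller with deep grooves round it, 60 mm outside diameter, 60 mm long, through hole 24 mm, about 0.3 kg. Origin at its centre, own y along its hole, both ends alike. It starts lying level on a cradle, centre about 49 mm above the counter.
- cap: end cap, loose: aluminium knob with fine ribs along it, 52 mm outside diameter, 60 mm long, about 0.14 kg; blind hole 20 mm wide and 48 mm deep opening at its own -y end, the +y end closed and domed. Origin at mid-length on its axis. It starts lying level on a cradle, centre about 45 mm above the counter, mouth roughly towards the machine's side.
- cradle_a: fixed drying cradle that one of the parts lies on (any of them): black base 70 mm (x) by 100 mm (y), 8 mm thick, with two 10 mm steel bars along y, 32 mm apart, tops 23 mm above the counter. Origin under its centre.
- cradle_b: fixed drying cradle that one of the parts lies on (any of them): black base 70 mm (x) by 100 mm (y), 8 mm thick, with two 10 mm steel bars along y, 32 mm apart, tops 23 mm above the counter. Origin under its centre.
- cradle_c: fixed drying cradle that one of the parts lies on (any of them): black base 70 mm (x) by 100 mm (y), 8 mm thick, with two 10 mm steel bars along y, 32 mm apart, tops 23 mm above the counter. Origin under its centre.
- mill: bystander, loose: black pepper mill, 60 mm across, 163 mm tall; origin at its underside, at the centre
- pinch_bowl: bystander, loose: small glass bowl, 68 mm across, 36 mm tall; origin at its underside, at the centre
- salt_bowl: bystander, loose: glass bowl, 80 mm across, 40 mm tall; origin at its underside, at the centre
- steel_bowl: bystander, loose: steel bowl, 120 mm across, 60 mm tall; origin at its underside, at the centre
- spatula: bystander, loose: black spatula, 270 mm long, lying along its own x; origin at its underside, about mid-length
- oil: bystander, loose: green glass oil bottle, 60 mm across, 190 mm tall; origin at its underside, at the centre
- spice_jar: bystander, loose: amber spice jar, 52 mm across, 70 mm tall; origin at its underside, at the centre
Things that resemble listed ones, but are neither listed nor needed, are in the scene too. Leave any yellow look-alike of the cutter alone.

How it is judged (in metres and radians):
On the way, in this order (a step that is already met when the one before it is completed fails the run):
1. the sleeve is threaded on the axle, wholly past the tip (y of sleeve in the frame of shoulder between 0.02 and 0.14 m and x of sleeve in the frame of shoulder between -0.008 and 0.008 m and z of sleeve in the frame of shoulder between -0.012 and 0.006 m and angle between the y axis of sleeve and the y axis of shoulder, either way round below 0.15 rad), for 0.2 s.
2. the cutting roller is threaded on after it (y of sleeve in the frame of shoulder between 0.02 and 0.08 m and x of sleeve in the frame of shoulder between -0.008 and 0.008 m and z of sleeve in the frame of shoulder between -0.012 and 0.006 m and angle between the y axis of each of sleeve, cutter and the y axis of shoulder, either way round below 0.15 rad and y of cutter in the frame of shoulder between 0.085 and 0.145 m and x of cutter in the frame of shoulder between -0.008 and 0.008 m and z of cutter in the frame of shoulder between -0.012 and 0.006 m), for 0.2 s.
3. the cap is on the axle's end and all are home (y of sleeve in the frame of shoulder between 0.03 and 0.041 m and x of sleeve in the frame of shoulder between -0.008 and 0.008 m and z of sleeve in the frame of shoulder between -0.012 and 0.006 m and angle between the y axis of each of sleeve, cutter, cap and the y axis of shoulder, either way round below 0.15 rad and y of cutter in the frame of shoulder between 0.094 and 0.107 m and x of cutter in the frame of shoulder between -0.008 and 0.008 m and z of cutter in the frame of shoulder between -0.012 and 0.006 m and y of cap in the frame of shoulder between 0.153 and 0.169 m and x of cap in the frame of shoulder between -0.008 and 0.008 m and z of cap in the frame of shoulder between -0.01 and 0.006 m), for 0.2 s.
At the end, for the whole second after the job is handed in: sleeve, roller and cap hang at rest on the axle in that order, centres 30 to 41, 94 to 107 and 153 to 169 mm from the shoulder (fully home: 35, 100, 160), in line with it within 0.15 rad and centred within 8 mm sideways, 6 mm up, 12 mm (cap 10) down (all of step 3 and linear speed of each of sleeve, cutter, cap below 0.02 m/s); the robot touches nothing.
It fails at once if a bystander was shifted by more than 30 mm or knocked over (distance of any of mill, pinch_bowl, salt_bowl, steel_bowl, spatula, oil, spice_jar from where it was at the start of the episode above 0.03 m or angle between any of mill, pinch_bowl, salt_bowl, steel_bowl, oil, spice_jar's own z axis and vertical above 0.5 rad).
It also fails if it takes over 72 s, if anything falls off the work surface, if the arm or the gripper's body presses on something with over 40 N, if the wrist force passes 120 N, or if a joint passes its speed limit or range.

## Robot

A 6-joint arm with a two-finger parallel gripper is mounted at the origin on the work surface. World frame = base frame: x ahead of the robot, y to its left, z up, the work surface at z = 0. Lengths are in m, angles in degrees, forces in N, time in s.
With the tool pointing down it reaches from about 0.275 to 0.825 m from the base axis. Payload 5.2 kg.
Tool frame: the origin (TCP) lies midway between the tips of the shut fingers; the grasp point (between the pads) lies 19 mm behind it; x points along the fingers, y is the direction in which the jaws open and shut, and the axes are right-handed (so a half turn about x gives the same grasp; the last joint's range is limited). The gripper opens to 93 mm and grips with 3 to 60 N. Pads are 15 mm wide; open, the fingers measure 128 mm over their backs; the gripper's body (75 mm by 188 mm) begins 65 mm behind the grasp point.
Start: joints at [-77.624, 14.817, 87.949, -0, 77.235, -11.62], TCP at [0.224, -0.502, 0.184] pointing down, gripper open.
Joint ranges: [-179.93, 179.93], [-52.35, 119.4], [10.71, 147.94], [-69.91, 249.91], [12.55, 155.21], [-178.61, 178.61]. Speed limits (degrees/s): [147.25, 147.25, 180, 180, 180, 180].

## Interface

Orientations are given as a 3x3 rotation matrix whose columns are the frame's x, y, z axes.
In Python, from workcell import r gives the robot as it stands.
- The arm moves only by the tool drive_tool, never from a script. Its arguments are lists of equal length, an entry for each row: "travel": the shift along the tool's x, y, z in mm, a list of three; "spin": the turn about the tool's x in degrees; "jaw": the gripper's target within -1 to 1 (fully open at 1, half-way at 0, shut at -1). A call has 1 to 12 rows; each row is the pose to reach, as a shift and turn from the pose commanded when the call began, along the tool's axes at that moment; what a row does not reach only later rows make up. A row lasts 1/8 s, in which the tool goes at most 62.5 mm and 10.7 degrees, less where a joint would pass 70% of its speed; a pose out of reach is approached as far as the arm can. A call with a gripper value outside its range is refused whole. The fingers move at their own pace and stop on an object; the grip force is fixed at half the most. Time passes only in rows, so rows that repeat a pose let the fingers close. It gives the time, the measured TCP pose, the force and the opening at its end, in the units of the state.
- r.read_state(): the state, without advancing time (a new reading comes with each control period).
- r.grab_frame(name): name is "scene" or "side" or "wrist"; returns the picture (400x640x3 uint8, blue, green, red); there is no depth.
- r.camera_model(name): a dict with "intrinsics" (3x3 intrinsics, pixels), "rvec" (rotation vector, rad) and "tvec" (3), from world to camera coordinates, as OpenCV has them. Camera axes: x right, y down, z forward; pixel columns grow to the right and rows downward; lengths in m; the calibration is good to about 2 mm. A picture is of the moment at which its call begins: read the wrist's pose just before it. camera_model takes no time and is no camera call; for the wrist camera it gives the pose at the moment of the call.
- r.hand_in(): hands the job in, once; it reports no verdict.
The state is a dict: "time": time; "joint_positions": joint angles; "qd": joint speeds; "joint_efforts": joint torques, N m; "tcp_pos": TCP position; "tool_rot": TCP orientation; "contact_force": force on the tool from outside, world axes, zero at the start; "moment": the same for the moment, N m; "gripper_width": finger opening in m.
Only numpy, scipy, OpenCV 4.12 (cv2) and the standard library are available. Lean on these libraries where they do the work, as an engineer would, in place of code of your own. Each camera call takes 0.05 s, during which the arm holds its last target.

## Working session

There is one attempt and no reset: what is moved stays moved. The work goes in short steps, Python scripts to look and compute and a tool call to move; the robot and the scene stay as the last step left them, time stands still between calls to the robot, and variables do not carry over. Pictures are saved under pics/ and viewed, and the job is handed in when it is done.

Besides the shell and the picture viewer there is one more tool, called after "Emit:" in YAML: its name, and indented under it one key for each argument. drive_tool: Moves the arm, as the interface text tells. Its arguments: {"type":"object","properties":{"travel":{"type":"array","items":{"type":"array","items":{"type":"number"}}},"spin":{"type":"array","items":{"type":"number"}},"jaw":{"type":"array","items":{"type":"number"}}},"required":["travel","spin","jaw"]}

```bash
ls; mkdir -p pics; python3 - <<'E'
from workcell import r
import cv2,numpy as np
s=r.read_state();print(s)
for n in ["scene","side","wrist"]:
    c=r.camera_model(n);R=cv2.Rodrigues(np.array(c["rvec"],float))[0]
    print(n,np.array(c["intrinsics"]).round(1).tolist(),"pos",(-R.T@np.array(c["tvec"]).ravel()).round(3),"fwd",R[2].round(3))
    cv2.imwrite(f"pics/{n}0.png",r.grab_frame(n))
E
```

```text
pics
{'time': 0.0, 'joint_positions': array([-7.76241354e+01,  1.48582531e+01,  8.80100375e+01,  4.18224624e-04,
        7.72362762e+01, -1.16188937e+01]), 'qd': array([ 0.00419786, -0.00583093,  0.05222858,  0.03830492, -0.11948927,
       -0.03865276]), 'joint_efforts': array([-1.38946427e-03, -4.37313581e+01, -2.84003985e+01,  7.14578410e-02,
        4.11931216e-02, -1.29878013e-04]), 'tcp_pos': array([ 0.22355544, -0.50184671,  0.18293453]), 'tool_rot': array([[-3.84194997e-04,  4.06651244e-01, -9.13583394e-01],
       [ 1.78415174e-03, -9.13581729e-01, -4.06651253e-01],
       [-9.99998335e-01, -1.78620478e-03, -3.74533995e-04]]), 'contact_force': array([-0.45633895, -0.12965302, -0.19532687]), 'moment': array([0.00129461, 0.04179615, 0.03433657]), 'gripper_width': 0.093312189862561}
scene [[460.5, 0.0, 315.4], [0.0, 460.5, 200.3], [0.0, 0.0, 1.0]] pos [ 0.974 -0.522  0.83 ] fwd [-0.434  0.587 -0.684]
side [[387.1, 0.0, 315.3], [0.0, 387.1, 199.5], [0.0, 0.0, 1.0]] pos [0.426 0.726 0.701] fwd [ 0.11  -0.75  -0.652]
wrist [[330.8, 0.0, 315.3], [0.0, 330.8, 206.3], [0.0, 0.0, 1.0]] pos [ 0.293 -0.472  0.385] fwd [-0.246 -0.109 -0.963]
```

View pics/scene0.png

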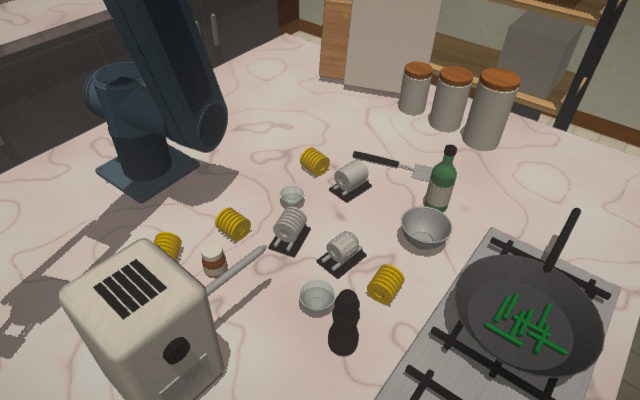

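View pics/side0.png

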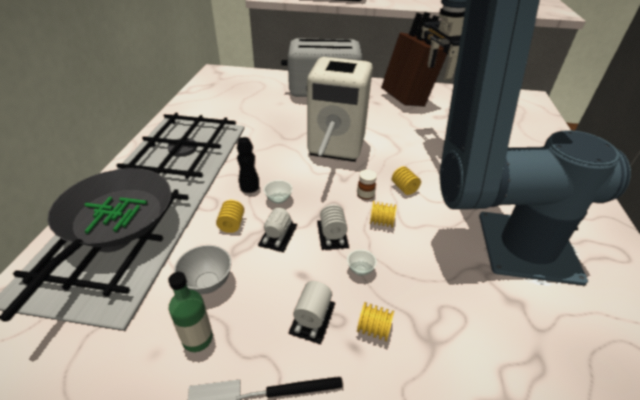

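View pics/wrist0.png

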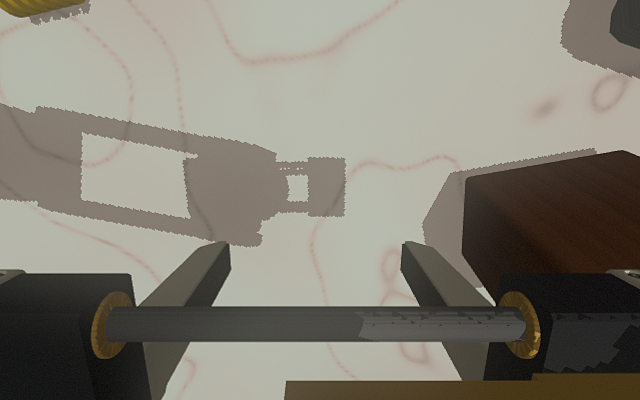

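Scene view: candidates. Sleeve: smooth white tube on cradle (351,177). Cutter: grooved grey roller on cradle (290,225), against yellow look-alikes (315,160), (233,223), (167,245), (385,283). Cap: ribbed knob on cradle (343,247). The axle tip is at (264,249). Now close crops.

```bash
python3 - <<'E'
import cv2,numpy as np
a=cv2.imread("pics/scene0.png")[140:300,160:420]; a=cv2.resize(a,None,fx=3,fy=3,interpolation=cv2.INTER_CUBIC)
cv2.imwrite("pics/c1.png",a)
b=cv2.imread("pics/side0.png")[50:340,230:420]; b=cv2.resize(b,None,fx=2,fy=2,interpolation=cv2.INTER_CUBIC)
cv2.imwrite("pics/c2.png",b)
E
```

```text
(no output)
```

View pics/c1.png

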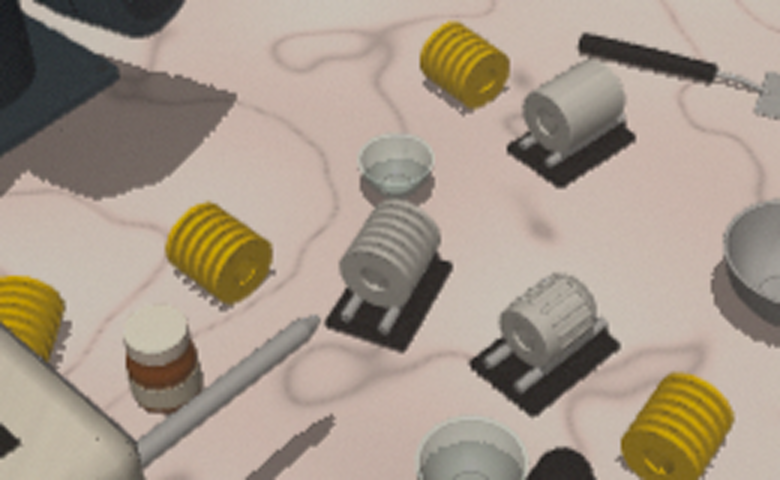

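View pics/c2.png

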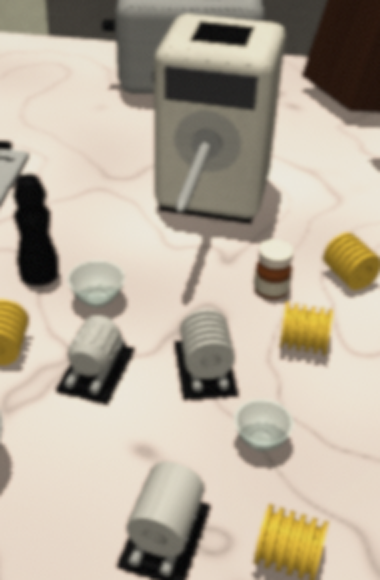

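```bash
cat > h.py <<'E'
import cv2,numpy as np
def ray(c,uv):
    K=np.array(c["intrinsics"],float);R=cv2.Rodrigues(np.array(c["rvec"],float))[0];t=np.array(c["tvec"],float).ravel()
    d=R.T@np.linalg.inv(K)@np.array([uv[0],uv[1],1.]);return -R.T@t,d/np.linalg.norm(d)
def plane(c,uv,z):
    o,d=ray(c,uv);return o+d*(z-o[2])/d[2]
def tri(c1,a,c2,b):
    o1,d1=ray(c1,a);o2,d2=ray(c2,b)
    A=np.stack([d1,-d2],1);s=np.linalg.lstsq(A,o2-o1,rcond=None)[0]
    p,q=o1+s[0]*d1,o2+s[1]*d2;return (p+q)/2,np.linalg.norm(p-q)
def proj(c,P):
    return cv2.projectPoints(np.array(P,float).reshape(-1,1,3),np.array(c["rvec"],float),np.array(c["tvec"],float),np.array(c["intrinsics"],float),None)[0].reshape(-1,2)
E
python3 - <<'E'
from workcell import r
from h import *
S=r.camera_model("scene");D=r.camera_model("side")
f=lambda p:((p[0]/3+160,p[1]/3+140)); g=lambda p:(p[0]/2+230,p[1]/2+50)
p,e=tri(S,f((316,322)),D,g((180,208)));print("tip",p.round(3),e)
# boss on side: intersect plane scene(axle line) with side boss ray
o,d1=ray(S,f((316,322)));_,d2=ray(S,f((150,455)));n=np.cross(d1,d2)
o2,dd=ray(D,g((206,145)));s=n@(o-o2)/(n@dd);print("boss",(o2+s*dd).round(3))
for nm,a,b,z in[("sleeve",(546,121),(157,533),.049),("cutter",(374,277),(212,362),.049)]:
    A=plane(S,f(a),z);B=plane(D,g(b),z);print(nm,A.round(3),B.round(3),np.linalg.norm(A-B),((A+B)/2).round(3),np.degrees(np.arctan2(*(B-A)[1::-1])))
A=plane(S,f((521,327)),.045);print("capmouth",A.round(3), "axle z check plane .14",plane(S,f((316,322)),.14),plane(D,g((180,208)),.14))
for nm,uv in [("jar",(158,330)),("mill",(565,460)),("pinchA",(397,165)),("bowlB",(472,450))]: print(nm,plane(S,f(uv),.04).round(3))
E
```

```text
tip [ 0.539 -0.098  0.139] 0.003819349644383562
boss [ 0.526 -0.282  0.131]
sleeve [0.486 0.252 0.049] [0.494 0.317 0.049] 0.06544690727938168 [0.49  0.285 0.049] 83.31530691791544
cutter [0.489 0.019 0.049] [0.469 0.08  0.049] 0.06474748343577434 [0.479 0.049 0.049] 107.49275189156828
capmouth [0.605 0.051 0.045] axle z check plane .14 [ 0.54136679 -0.09876208  0.14      ] [ 0.53686102 -0.09839793  0.14      ]
jar [ 0.392 -0.116  0.04 ]
mill [ 0.697 -0.024  0.04 ]
pinchA [0.415 0.135 0.04 ]
bowlB [ 0.642 -0.057  0.04 ]
```

Emit:
drive_tool:
  travel:
    - [-60,0,0]
    - [-120,0,0]
    - [-180,0,0]
    - [-217,-392,-477]
    - [-217,-392,-477]
    - [-217,-392,-477]
    - [-217,-392,-477]
    - [-217,-392,-477]
    - [-217,-392,-477]
    - [-217,-392,-477]
    - [-217,-392,-477]
    - [-217,-392,-477]
  spin: [0,0,0,-10,-20,-30,-40,-50,-60,-62,-62,-62]
  jaw: [1,1,1,1,1,1,1,1,1,1,1,1]

```text
time: 1.65
tcp_pos: [0.4755, 0.0017, 0.3974]
tool_rot: [[0.0, 0.998, -0.07], [-0.0, -0.07, -0.998], [-1.0, 0.0, 0.0]]
contact_force: [-0.1, -1.2, -0.4]
gripper_width: 0.093
```

Emit:
drive_tool:
  travel:
    - [0,0,0]
    - [0,0,0]
  spin: [0,0]
  jaw: [1,1]

```text
time: 1.9
tcp_pos: [0.4747, -0.0004, 0.397]
tool_rot: [[-0.001, 0.998, -0.069], [-0.0, -0.069, -0.998], [-1.0, -0.001, 0.0]]
contact_force: [0.0, -0.4, 0.5]
gripper_width: 0.093
```

```bash
python3 - <<'E'
from workcell import r
import cv2,numpy as np,pickle
s=r.read_state();c=r.camera_model("wrist");f=r.grab_frame("wrist");print(s["time"],s["tcp_pos"],s["tool_rot"][:,1])
pickle.dump(c,open("w1.pkl","wb"));cv2.imwrite("pics/w1.png",f)
E
```

```text
1.9 [ 4.74740884e-01 -4.30327919e-04  3.96998777e-01] [ 0.99763657 -0.06870333 -0.00106509]
```

View pics/w1.png

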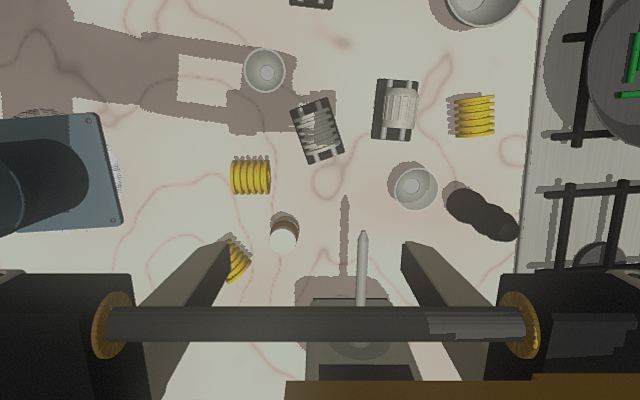

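```bash
python3 - <<'E'
import cv2,numpy as np
a=cv2.imread("pics/w1.png")
c1=cv2.resize(a[215:315,310:420],None,fx=5,fy=5,interpolation=cv2.INTER_CUBIC)
c2=cv2.resize(a[70:170,280:440],None,fx=5,fy=5,interpolation=cv2.INTER_CUBIC)
cv2.imwrite("pics/w1a.png",c1);cv2.imwrite("pics/w1b.png",c2)
E
```

```text
(no output)
```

View pics/w1a.png

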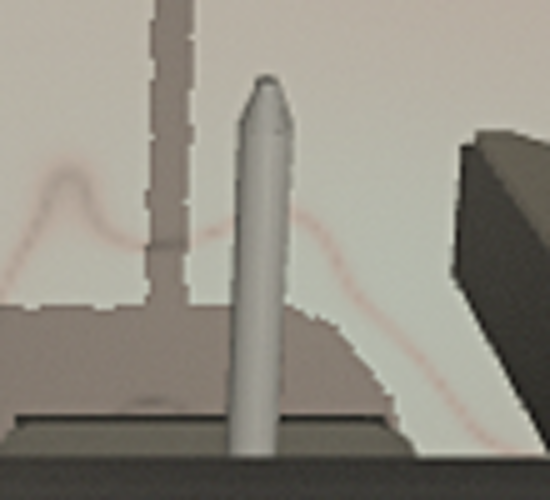

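View pics/w1b.png

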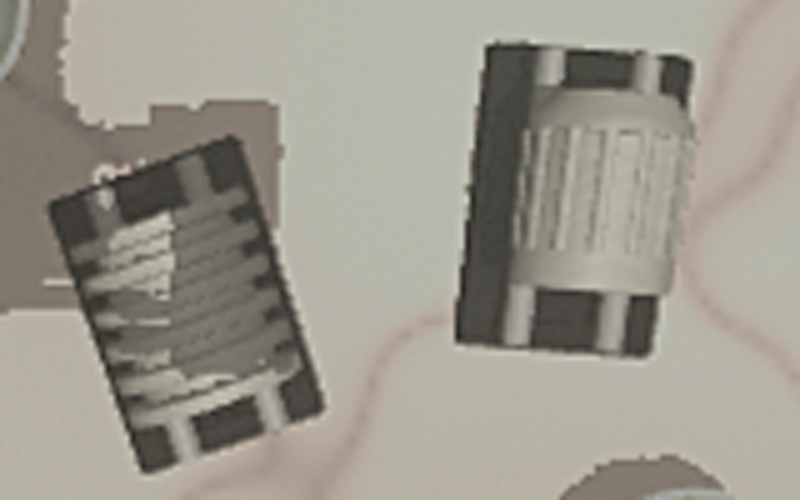

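```bash
python3 - <<'E'
from h import *
import pickle
c=pickle.load(open("w1.pkl","rb"))
f=lambda p:(p[0]/5+310,p[1]/5+215); g=lambda p:(p[0]/5+280,p[1]/5+70)
# (u/5 -0.4) resize centre offset ignored
P=[plane(c,f(p),.14) for p in[(266,78),(266.5,140),(255.5,400)]]
for p in P:print(p.round(4))
d=P[1]-P[2];print("az",np.degrees(np.arctan2(d[1],d[0])))
w=plane(c,f((240,140)),.14)-plane(c,f((293,140)),.14);print("diam",np.linalg.norm(w))
for nm,C in[("cutter",[(50,205),(238,137),(325,408),(150,472)]),("cap",[(487,44),(692,57),(652,356),(458,343)])]:
    Q=np.array([plane(c,g(p),.008) for p in C]);a=(Q[0]+Q[1]-Q[2]-Q[3])/2
    print(nm,Q.mean(0).round(4),"len",np.linalg.norm(a),"w",np.linalg.norm(Q[1]-Q[0]),np.linalg.norm(Q[2]-Q[3]),"az",np.degrees(np.arctan2(a[1],a[0])))
# ends of parts: top end edges
for nm,pts,z in[("cutter ends",[(160,225),(215,400)],.06),("cap ends",[(620,93),(590,292)],.071)]:
    for p in pts: print(nm,plane(c,g(p),z).round(4))
for nm,p in [("mill",(450,197)),("jar",(284,233)),("salt",(413,190)),("pinch",(265,70))]:print(nm,plane(c,p,.03).round(3))
E
```

```text
[ 0.5404 -0.0969  0.14  ]
[ 0.54   -0.1164  0.14  ]
[ 0.5339 -0.2031  0.14  ]
az 86.0095191839295
diam 0.015762802279832202
cutter [0.4847 0.0425 0.008 ] len 0.09734222273383966 w 0.0680210178344998 0.06617779292371201 az 105.73875520348415
cap [0.6174 0.0686 0.008 ] len 0.09866694998569679 w 0.06909303295872504 0.0685623313340545 az 82.84923898557713
cutter ends [0.4763 0.0715 0.06  ]
cutter ends [0.4901 0.016  0.06  ]
cap ends [0.6175 0.1002 0.071 ]
cap ends [0.6083 0.0423 0.071 ]
mill [ 0.71  -0.085  0.03 ]
jar [ 0.41  -0.132  0.03 ]
salt [ 0.644 -0.068  0.03 ]
pinch [0.406 0.146 0.03 ]
```

Emit:
drive_tool:
  travel:
    - [97,0,-220]
    - [97,0,-220]
    - [97,0,-220]
    - [97,0,-220]
    - [97,0,-220]
    - [97,0,-220]
  spin: [0,0,0,0,0,0]
  jaw: [1,1,1,1,1,1]

```text
time: 2.7
tcp_pos: [0.4908, 0.2172, 0.3007]
tool_rot: [[0.0, 0.997, -0.072], [-0.001, -0.072, -0.997], [-1.0, 0.0, 0.001]]
contact_force: [-0.2, -0.2, -0.2]
gripper_width: 0.0927
```

```bash
python3 - <<'E'
from workcell import r
import cv2,numpy as np,pickle
s=r.read_state();c=r.camera_model("wrist");f=r.grab_frame("wrist");print(s["time"],s["tcp_pos"],s["tool_rot"][:,1])
pickle.dump(c,open("w2.pkl","wb"));cv2.imwrite("pics/w2.png",f)
E
```

```text
2.7 [0.49082125 0.21718652 0.30069359] [ 9.97417176e-01 -7.18256315e-02  2.34797880e-04]
```

View pics/w2.png

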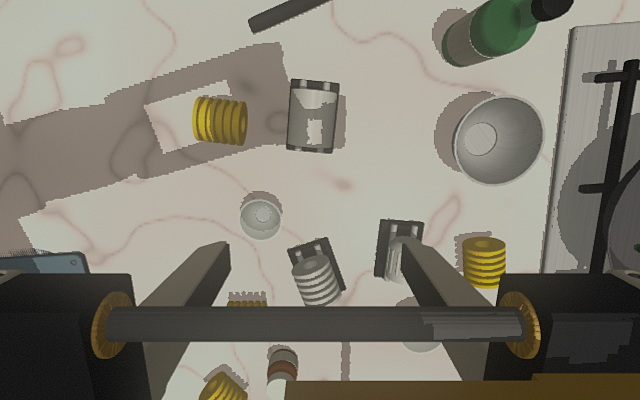

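```bash
python3 - <<'E'
import cv2
a=cv2.imread("pics/w2.png")
cv2.imwrite("pics/w2a.png",cv2.resize(a[65:165,270:360],None,fx=6,fy=6,interpolation=cv2.INTER_CUBIC))
E
```

```text
(no output)
```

View pics/w2a.png

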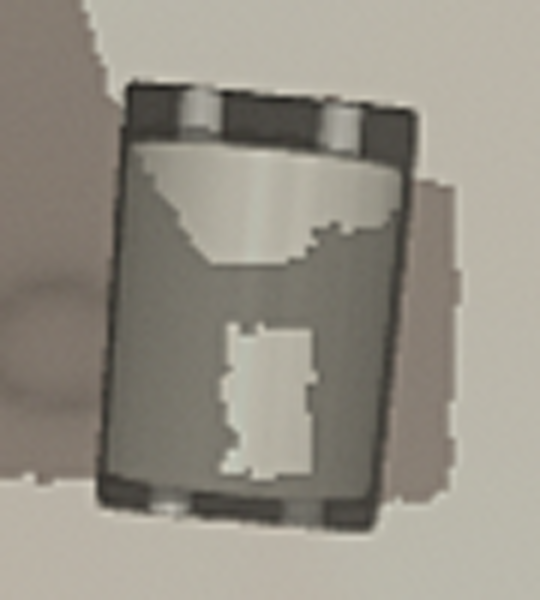

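```bash
python3 - <<'E'
from h import *
import pickle
c=pickle.load(open("w2.pkl","rb"))
g=lambda p:(p[0]/6+270,p[1]/6+65)
Q=np.array([plane(c,g(p),.008) for p in [(128,82),(417,108),(375,532),(97,503)]]);a=(Q[0]+Q[1]-Q[2]-Q[3])/2
print(Q.mean(0).round(4),"len",np.linalg.norm(a),"w",np.linalg.norm(Q[1]-Q[0]),np.linalg.norm(Q[2]-Q[3]),"az",np.degrees(np.arctan2(a[1],a[0])))
E=[plane(c,g(p),.079) for p in[(265,143),(235,497)]];print(E,np.linalg.norm(E[0]-E[1]))
# side edges at z=.049 mid: 
L,Rr=plane(c,g((113,310)),.049),plane(c,g((400,320)),.049);print(L,Rr,np.linalg.norm(L-Rr),(L+Rr)/2)
E
```

```text
[0.4938 0.2864 0.008 ] len 0.09845780760821762 w 0.0678215233862332 0.06905941711110959 az 80.59794544787096
[array([0.49897874, 0.31979861, 0.079     ]), array([0.48748037, 0.24985601, 0.079     ])] 0.07088145147238849
[0.4630959  0.28954644 0.049     ] [0.52610271 0.28282825 0.049     ] 0.06336396553251328 [0.49459931 0.28618735 0.049     ]
```

```bash
python3 - <<'E'
from h import *
import pickle
c=pickle.load(open("w2.pkl","rb"))
for nm,p,z in[("yel",(248,120),.03),("yel",(244,100),.03),("oil base",(445,45),0.01),("oil base r",(470,65),0.01),("steel bowl l",(453,140),.06),("yel top z",(243,130),.05)]:print(nm,plane(c,p,z).round(3))
print(plane(c,(257,22),.01),plane(c,(250,18),.01))
E
```

```text
yel [0.405 0.289 0.03 ]
yel [0.403 0.316 0.03 ]
oil base [0.681 0.368 0.01 ]
oil base r [0.716 0.34  0.01 ]
steel bowl l [0.677 0.244 0.06 ]
yel top z [0.401 0.277 0.05 ]
[0.42918853 0.41408548 0.01      ] [0.42046143 0.41951617 0.01      ]
```

Emit:
drive_tool:
  travel:
    - [60,-2,-30]
    - [110,-2,-76]
    - [160,-2,-76]
    - [200,-2,-76]
    - [235,-2,-76]
    - [255,-2,-76]
    - [271,-2,-76]
    - [271,-2,-76]
    - [271,-2,-76]
  spin: [3,5.4,5.4,5.4,5.4,5.4,5.4,5.4,5.4]
  jaw: [1,0.9,0.9,0.9,0.9,0.9,0.9,0.9,0.9]

```text
time: 3.88
tcp_pos: [0.4948, 0.2949, 0.0306]
tool_rot: [[0.002, 0.986, -0.164], [0.001, -0.164, -0.986], [-1.0, 0.002, -0.001]]
contact_force: [0.5, -0.2, 1.2]
gripper_width: 0.0882
```

```bash
python3 - <<'E'
from workcell import r
import cv2
print(r.read_state()["tcp_pos"]);cv2.imwrite("pics/s3.png",r.grab_frame("side"))
E
```

```text
[0.4948433  0.29487771 0.03055415]
```

View pics/s3.png

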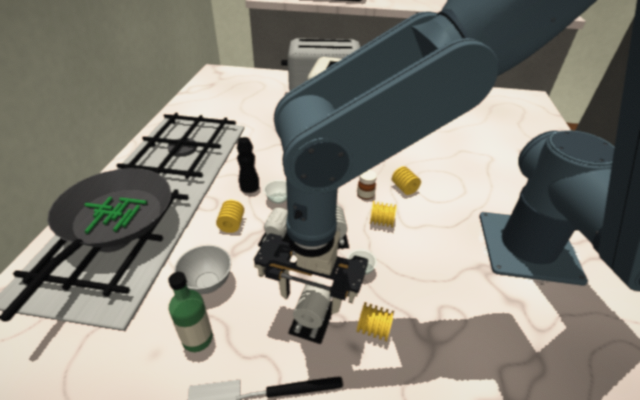

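Emit:
drive_tool:
  travel:
    - [0,0,0]
    - [0,0,0]
    - [0,0,0]
    - [0,0,0]
    - [0,0,0]
    - [-30,0,0]
    - [-60,0,0]
    - [-90,0,0]
    - [-90,0,0]
  spin: [0,0,0,0,0,0,0,0,0]
  jaw: [-1,-1,-1,-1,-1,-1,-1,-1,-1]

```text
time: 5.05
tcp_pos: [0.4956, 0.2956, 0.1214]
tool_rot: [[0.005, 0.987, -0.163], [0.002, -0.163, -0.987], [-1.0, 0.005, -0.002]]
contact_force: [-0.3, -0.7, -2.8]
gripper_width: 0.0477
```

```bash
python3 - <<'E'
from workcell import r
import cv2,numpy as np,pickle
print(r.read_state()["tcp_pos"],r.read_state()["gripper_width"])
cs=[r.camera_model(n) for n in("wrist","side","scene")];pickle.dump(cs,open("w4.pkl","wb"))
fs=[r.grab_frame(n) for n in("wrist","side","scene")]
for n,f in zip("wsc",fs): cv2.imwrite(f"pics/4{n}.png",f)
a=cv2.resize(fs[1][200:360,220:420],None,fx=3,fy=3,interpolation=2)
b=cv2.resize(fs[2][100:260,250:450],None,fx=3,fy=3,interpolation=2)
cv2.imwrite("pics/4sc.png",a);cv2.imwrite("pics/4cc.png",b)
E
```

```text
[0.49559894 0.29562208 0.12139093] 0.04773921348432152
```

View pics/4w.png

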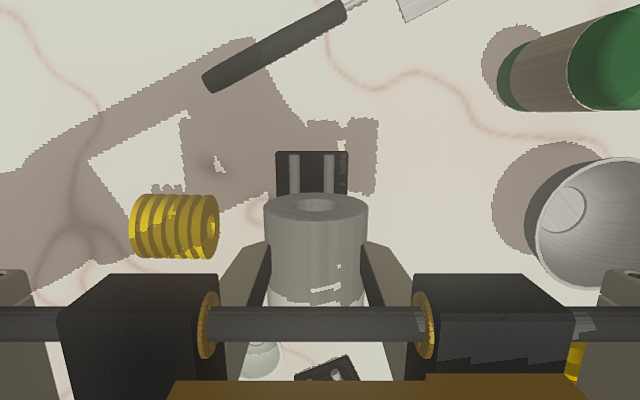

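View pics/4sc.png

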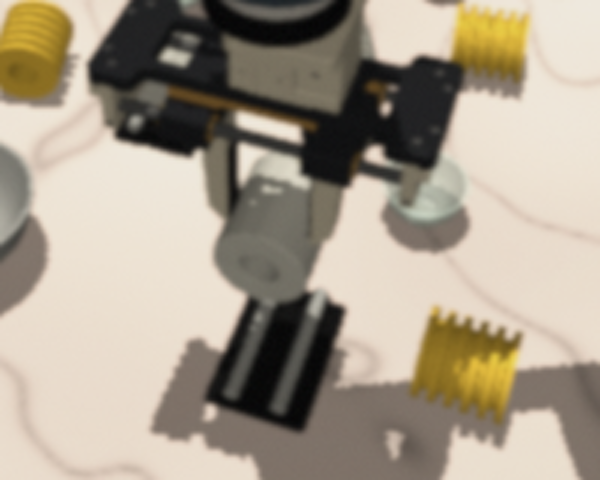

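View pics/4cc.png

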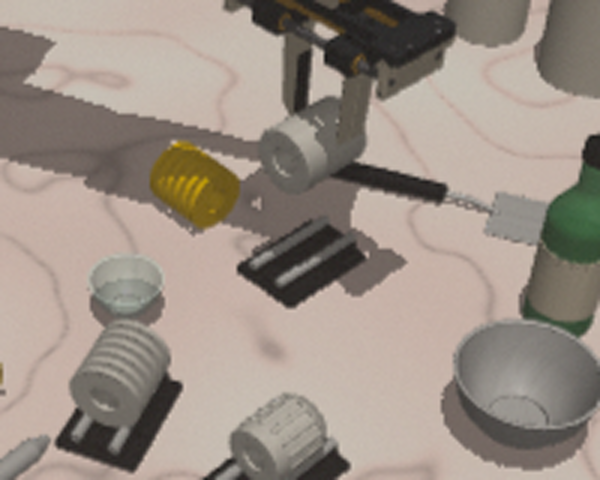

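The width of 48 mm shows the fingers were still closing when I lifted: the sleeve hangs by its upper half and is tilted, with the outer end up (hole at (316,205) in the wrist picture). I'll set it back on the cradle and regrip, waiting for closure.

Emit:
drive_tool:
  travel:
    - [30,0,0]
    - [55,0,0]
    - [68,0,0]
    - [70,0,0]
    - [70,0,0]
    - [70,0,0]
    - [70,0,0]
    - [70,0,0]
    - [70,0,0]
  spin: [0,0,0,0,0,0,0,0,0]
  jaw: [-1,-1,-1,-1,-1,0.8,0.8,0.8,0.8]

```text
time: 6.32
tcp_pos: [0.4939, 0.2951, 0.0497]
tool_rot: [[0.001, 0.987, -0.163], [0.0, -0.163, -0.987], [-1.0, 0.001, -0.0]]
contact_force: [-0.4, -0.2, 0.1]
gripper_width: 0.0813
```

```bash
cat > look.py <<'E'
from workcell import r
import cv2,sys,pickle
k=sys.argv[1]
s=r.read_state();print(s["time"],s["tcp_pos"].round(4),s["tool_rot"].round(3).tolist(),s["gripper_width"],s["contact_force"].round(1))
for n in sys.argv[2:]:
    c=r.camera_model(n);f=r.grab_frame(n);pickle.dump(c,open(f"{k}{n}.pkl","wb"));cv2.imwrite(f"pics/{k}{n}.png",f)
E
python3 look.py 5 wrist
```

```text
6.325 [0.4939 0.2951 0.0497] [[0.001, 0.987, -0.163], [0.0, -0.163, -0.987], [-1.0, 0.001, -0.0]] 0.08127339520160029 [-0.4 -0.2  0.1]
```

View pics/5wrist.png

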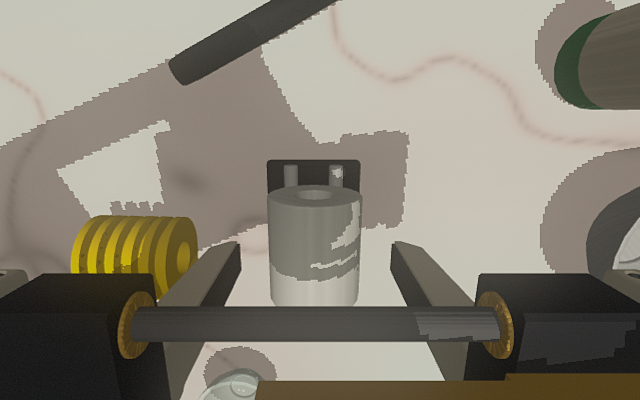

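```bash
python3 - <<'E'
from h import *
import pickle
c=pickle.load(open("5wrist.pkl","rb"))
print(ray(c,(0,0))[0])
E=plane(c,(313,195),.049);print(E)
for p,z in[((313,184),.079),((270,195),.049),((358,195),.049)]:print(plane(c,p,z))
a=np.array([np.cos(np.radians(80.6)),np.sin(np.radians(80.6)),0]);C=np.array([.4934,.2850,.049])
u=np.array([a[1],-a[0],0]);
for h in (35,-35):
    print(h,proj(c,[C+h/1e3*a,C+h/1e3*a+[0,0,.03],C+h/1e3*a+.03*u,C+h/1e3*a-.03*u,C+h/1e3*a+.012*u,C+h/1e3*a+[0,0,.012],C+h/1e3*a-[0,0,.012]]).round(0).tolist())
print(proj(c,[[C[0]+.047*a[0],C[1]+.047*a[1],.023]]))
import cv2
cv2.imwrite("pics/5c.png",cv2.resize(cv2.imread("pics/5wrist.png")[145:315,220:420],None,fx=3.5,fy=3.5,interpolation=2))
E
```

```text
[0.50741299 0.36837605 0.25158885]
[0.49826281 0.31985244 0.049     ]
[0.50061591 0.33297119 0.079     ]
[0.4715524  0.32430704 0.049     ]
[0.52622914 0.31518838 0.049     ]
35 [[314.0, 195.0], [314.0, 208.0], [362.0, 195.0], [267.0, 195.0], [333.0, 195.0], [314.0, 200.0], [314.0, 191.0]]
-35 [[315.0, 294.0], [315.0, 321.0], [358.0, 294.0], [271.0, 294.0], [332.0, 294.0], [315.0, 304.0], [315.0, 286.0]]
[[314.42106207 169.63560804]]
```

View pics/5c.png

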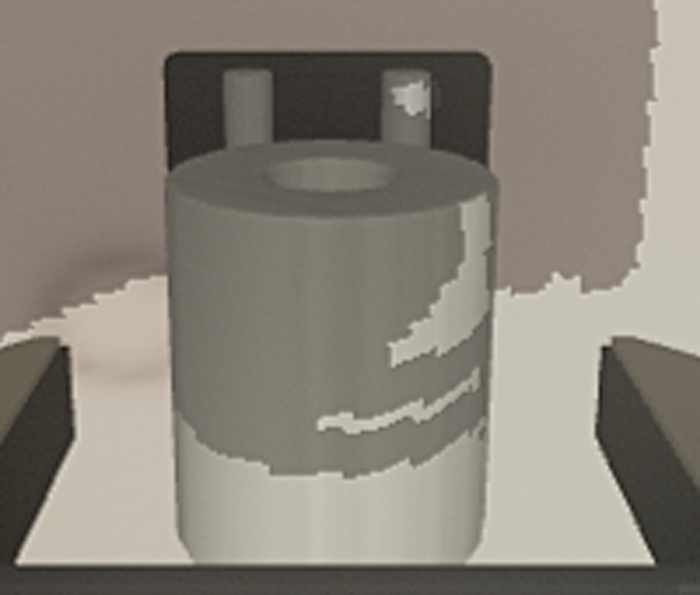

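Emit:
drive_tool:
  travel:
    - [20,0,0]
    - [20,0,0]
    - [20,0,0]
    - [20,0,0]
    - [20,0,0]
    - [20,0,0]
    - [20,0,0]
    - [20,0,0]
    - [20,0,0]
    - [20,0,0]
  spin: [0,0,0,0,0,0,0,0,0,0]
  jaw: [0.7,0.7,0.7,-1,-1,-1,-1,-1,-1,-1]

```text
time: 7.62
tcp_pos: [0.4933, 0.2952, 0.0294]
tool_rot: [[-0.001, 0.987, -0.163], [0.0, -0.163, -0.987], [-1.0, -0.001, -0.0]]
contact_force: [-2.7, 0.3, 3.5]
gripper_width: 0.0476
```

```bash
python3 look.py 6 wrist side scene; python3 - <<'E'
import cv2,numpy as np
a=cv2.resize(cv2.imread("pics/6side.png")[210:350,240:420],None,fx=3.3,fy=3.3,interpolation=2)
b=cv2.resize(cv2.imread("pics/6scene.png")[100:220,290:430],None,fx=4,fy=4,interpolation=2)
cv2.imwrite("pics/6a.png",a);cv2.imwrite("pics/6b.png",b)
E
```

```text
7.625 [0.4933 0.2952 0.0294] [[-0.001, 0.987, -0.163], [0.0, -0.163, -0.987], [-1.0, -0.001, -0.0]] 0.04760430490177751 [-2.7  0.3  3.5]
```

View pics/6a.png

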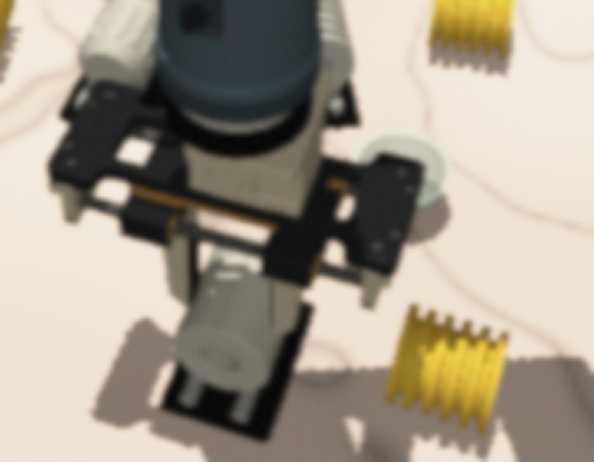

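View pics/6b.png

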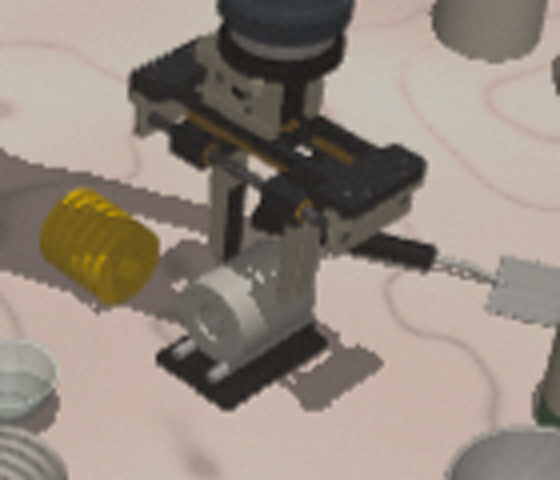

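View pics/6wrist.png

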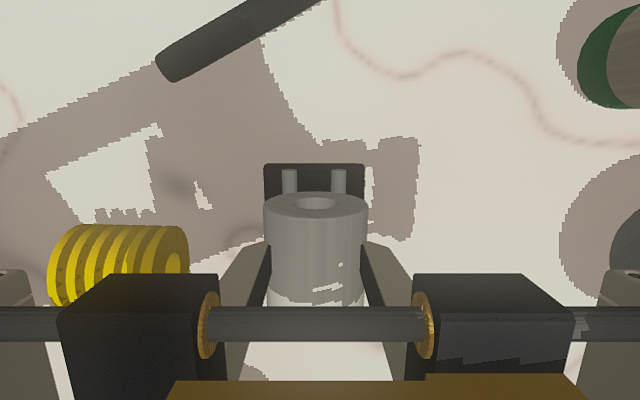

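```bash
python3 - <<'E'
from h import *
import pickle
c=pickle.load(open("6scene.pkl","rb"));w=pickle.load(open("6wrist.pkl","rb"))
T=np.array([.4933,.2952,.0294]);y=np.array([.987,-.163,0]);z=np.array([-.163,-.987,0])
for d in(24,30,42):
  for hz in (0,19):
    P=T+d/1e3*y-.0075*z*0+[0,0,hz/1e3];p=proj(c,[P])[0];print(d,hz,((p-[290,100])*4).round(0),proj(w,[P,T-d/1e3*y+[0,0,hz/1e3]]).round(0).tolist())
E
```

```text
24 0 [278. 333.] [[350.0, 233.0], [276.0, 233.0]]
24 19 [281. 311.] [[353.0, 244.0], [272.0, 244.0]]
30 0 [285. 337.] [[359.0, 233.0], [266.0, 233.0]]
30 19 [288. 315.] [[363.0, 244.0], [262.0, 244.0]]
42 0 [298. 346.] [[377.0, 233.0], [248.0, 233.0]]
42 19 [301. 324.] [[383.0, 244.0], [242.0, 244.0]]
```

```bash
python3 - <<'E'
import cv2
cv2.imwrite("pics/6c.png",cv2.resize(cv2.imread("pics/6wrist.png")[180:330,210:430],None,fx=3.6,fy=3.6,interpolation=2))
E
```

View pics/6c.png

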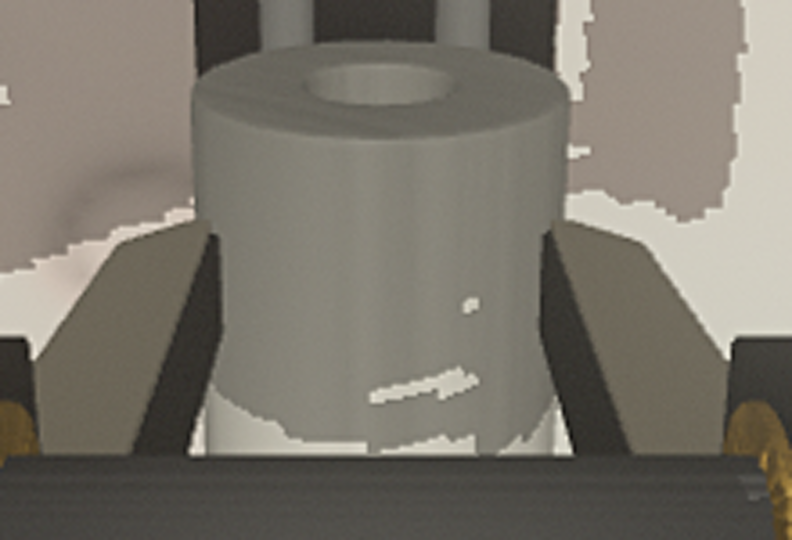

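The tip-edge separation (89 px for 47.6 mm, so 0.177 m depth) and the chord both put the real finger tips about 38 mm above the reported TCP. They only pinch the sleeve's top. I'll open, go 30 mm deeper (tips at z≈0.037), and regrip.

Emit:
drive_tool:
  travel:
    - [0,0,0]
    - [0,0,0]
    - [0,0,0]
    - [0,0,0]
    - [10,0,0]
    - [20,0,0]
    - [30,0,0]
    - [30,0,0]
  spin: [0,0,0,0,0,0,0,0]
  jaw: [0.75,0.75,0.75,0.75,0.75,0.75,0.75,0.75]

```text
time: 8.78
tcp_pos: [0.4927, 0.2947, -0.002]
tool_rot: [[-0.002, 0.987, -0.163], [-0.001, -0.163, -0.987], [-1.0, -0.002, 0.001]]
contact_force: [1.3, 0.3, -0.5]
gripper_width: 0.0815
```

Emit:
drive_tool:
  travel:
    - [0,0,0]
    - [0,0,0]
    - [0,0,0]
    - [0,0,0]
    - [0,0,0]
  spin: [0,0,0,0,0]
  jaw: [-1,-1,-1,-1,-1]

```text
time: 9.4
tcp_pos: [0.4932, 0.2953, -0.0002]
tool_rot: [[-0.001, 0.987, -0.163], [0.0, -0.163, -0.987], [-1.0, -0.001, -0.0]]
contact_force: [-4.4, 0.8, 5.3]
gripper_width: 0.0583
```

Emit:
drive_tool:
  travel:
    - [-20,0,0]
    - [-60,0,0]
    - [-110,0,0]
    - [-130,0,0]
    - [-130,0,0]
  spin: [0,0,0,0,0]
  jaw: [-1,-1,-1,-1,-1]

```text
time: 10.02
tcp_pos: [0.4952, 0.2953, 0.1309]
tool_rot: [[0.004, 0.987, -0.163], [0.001, -0.163, -0.987], [-1.0, 0.004, -0.002]]
contact_force: [-0.0, -0.0, -2.8]
gripper_width: 0.058
```

```bash
python3 look.py 7 wrist side scene; python3 - <<'E'
import cv2,numpy as np
a=cv2.resize(cv2.imread("pics/7wrist.png")[180:330,210:430],None,fx=3,fy=3,interpolation=2)
b=cv2.resize(cv2.imread("pics/7scene.png")[60:220,290:430],None,fx=3,fy=3,interpolation=2)[:450]
cv2.imwrite("pics/7a.png",a);cv2.imwrite("pics/7b.png",b)
E
```

```text
10.025 [0.4952 0.2953 0.1309] [[0.004, 0.987, -0.163], [0.001, -0.163, -0.987], [-1.0, 0.004, -0.002]] 0.05795735691911374 [-0.  -0.  -2.8]
```

View pics/7a.png

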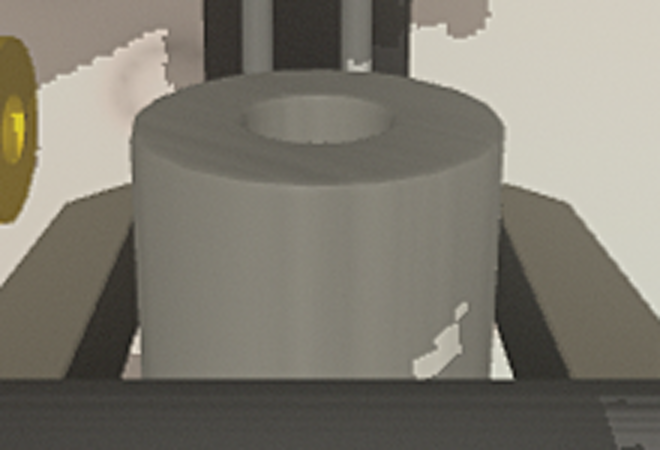

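View pics/7b.png

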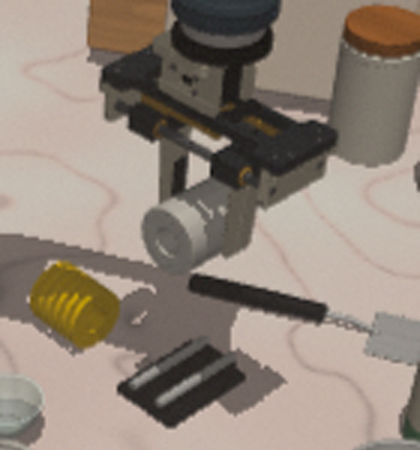

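```bash
cat >> h.py <<'E'
def face(c,C,a,rad):
    u=np.cross(a,[0,0,1.]);u/=np.linalg.norm(u);v=np.cross(u,a)
    th=np.linspace(0,2*np.pi,73);P=C+rad*(np.outer(np.cos(th),u)+np.outer(np.sin(th),v));p=proj(c,P)
    return p.min(0).round(1).tolist(),p.max(0).round(1).tolist()
E
python3 - <<'E'
from h import *
import pickle
c=pickle.load(open("7wrist.pkl","rb"));T=np.array([.4952,.2953,.1309])
az=np.radians(80.6)
print("obs outer x",133/3+210,503/3+210,"y",70/3+180,185/3+180,"hole x",245/3+210,392/3+210,"y",95/3+180,143/3+180)
for tilt in(0,5,10):
  for dz in(.049,.045,.040):
    t=np.radians(tilt);a=np.array([np.cos(t)*np.cos(az),np.cos(t)*np.sin(az),np.sin(t)])
    C=T+[0,0,dz]-.010*a/1 ; F=C+.035*a
    print(tilt,dz,face(c,F,a,.03),face(c,F,a,.012))
E
```

```text
obs outer x 254.33333333333334 377.66666666666663 y 203.33333333333334 241.66666666666666 hole x 291.6666666666667 340.66666666666663 y 211.66666666666666 227.66666666666666
0 0.049 ([249.3, 203.4], [374.9, 242.5]) ([287.4, 212.4], [337.0, 227.6])
0 0.045 ([250.8, 201.6], [373.4, 238.9]) ([288.0, 210.2], [336.4, 224.7])
0 0.04 ([252.7, 199.5], [371.7, 234.6]) ([288.7, 207.6], [335.8, 221.4])
5 0.049 ([248.5, 200.1], [375.7, 250.9]) ([287.1, 211.8], [337.3, 231.6])
5 0.045 ([250.1, 198.4], [374.2, 247.0]) ([287.7, 209.6], [336.7, 228.6])
5 0.04 ([251.9, 196.3], [372.4, 242.4]) ([288.4, 207.1], [336.0, 225.1])
10 0.049 ([247.7, 197.2], [376.5, 259.6]) ([286.7, 211.7], [337.6, 236.0])
10 0.045 ([249.3, 195.5], [374.9, 255.4]) ([287.4, 209.5], [337.0, 232.9])
10 0.04 ([251.2, 193.5], [373.1, 250.4]) ([288.1, 206.9], [336.3, 229.2])
```

Emit:
drive_tool:
  travel:
    - [0,15,50]
    - [0,35,110]
    - [0,55,170]
    - [0,75,230]
    - [0,92,285]
    - [0,100,311]
    - [20,100,311]
    - [39,100,311]
    - [39,100,311]
    - [39,100,311]
  spin: [-1,-2,-3,-4,-5.4,-5.4,-5.4,-5.4,-5.4,-5.4]
  jaw: [-1,-1,-1,-1,-1,-1,-1,-1,-1,-1]

```text
time: 11.42
tcp_pos: [0.5415, -0.028, 0.0901]
tool_rot: [[-0.001, 0.998, -0.07], [0.0, -0.07, -0.998], [-1.0, -0.001, -0.0]]
contact_force: [0.9, -0.4, -2.2]
gripper_width: 0.0583
```

```bash
python3 look.py 8 wrist side scene; python3 - <<'E'
import cv2,numpy as np
a=cv2.resize(cv2.imread("pics/8side.png")[80:220,260:400],None,fx=4,fy=4,interpolation=2)
b=cv2.resize(cv2.imread("pics/8scene.png")[170:310,180:360],None,fx=4,fy=4,interpolation=2)
cv2.imwrite("pics/8a.png",a);cv2.imwrite("pics/8b.png",b)
E
```

```text
11.425 [ 0.5415 -0.028   0.0901] [[-0.001, 0.998, -0.07], [0.0, -0.07, -0.998], [-1.0, -0.001, -0.0]] 0.05825756111228775 [ 0.9 -0.4 -2.2]
```

View pics/8a.png

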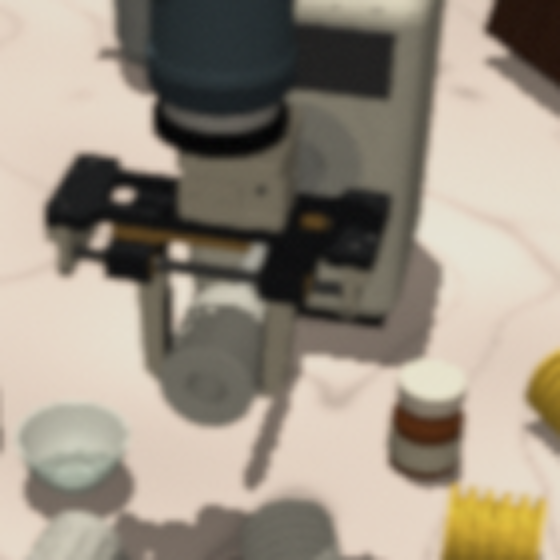

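View pics/8b.png

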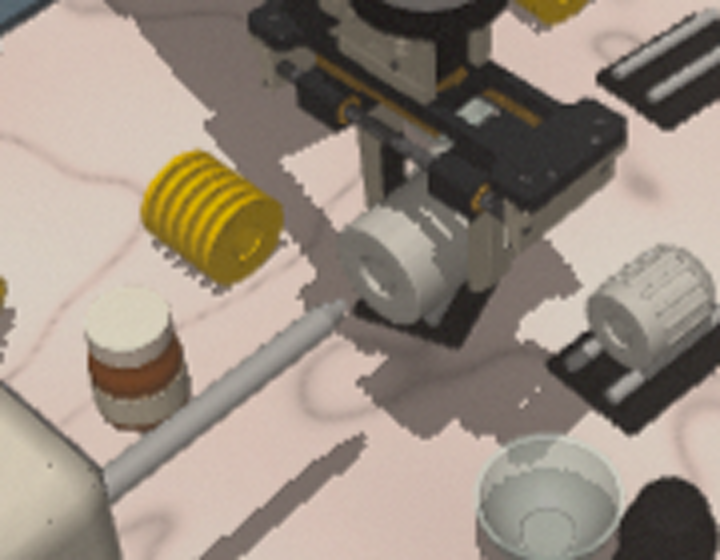

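```bash
python3 - <<'E'
from h import *
import pickle
sc=pickle.load(open("8scene.pkl","rb"));sd=pickle.load(open("8side.pkl","rb"))
S=np.array([.5405-.175*.0698,-.0970-.175*.9976,.14]);a=np.array([.0698,.9976,0])
for s in(175,200,270):
    p=proj(sc,[S+s/1e3*a])[0];q=proj(sd,[S+s/1e3*a])[0]
    print(s,((p-[180,170])*4).round(1),((q-[260,80])*4).round(1))
u=np.array([.9976,-.0698,0])
for n,P in[("z+5",[0,0,.005]),("lat+5",.005*u)]:
    print(n,(proj(sc,[S+.2*a+P])[0]-proj(sc,[S+.2*a])[0])*4,(proj(sd,[S+.27*a+P])[0]-proj(sd,[S+.27*a])[0])*4)
E
```

```text
175 [342.4 306.4] [234.1 296.6]
200 [378.5 278.5] [225.3 318.2]
270 [473.9 204.7] [198.9 383.3]
z+5 [-0.41542259 -6.72049055] [ 0.06605769 -6.69455397]
lat+5 [7.07121122 5.04562111] [-8.11528263 -1.26600158]
```

Emit:
drive_tool:
  travel:
    - [-1,1.5,0]
    - [-1,1.5,10]
    - [-1,1.5,25]
    - [-1,1.5,40]
    - [-1,1.5,55]
    - [-1,1.5,70]
    - [-1,1.5,70]
  spin: [0,0,0,0,0,0,0]
  jaw: [-1,-1,-1,-1,-1,-1,-1]

```text
time: 12.45
tcp_pos: [0.5381, -0.0995, 0.0913]
tool_rot: [[0.0, 0.997, -0.072], [-0.0, -0.072, -0.997], [-1.0, 0.0, 0.0]]
contact_force: [-0.4, 0.5, -1.6]
gripper_width: 0.0586
```

```bash
python3 look.py 9 wrist scene; python3 - <<'E'
import cv2,numpy as np
a=cv2.resize(cv2.imread("pics/9wrist.png")[180:330,210:430],None,fx=3,fy=3,interpolation=2)
b=cv2.resize(cv2.imread("pics/9scene.png")[170:310,180:360],None,fx=4,fy=4,interpolation=2)
cv2.imwrite("pics/9a.png",a);cv2.imwrite("pics/9b.png",b)
E
```

```text
12.45 [ 0.5381 -0.0995  0.0913] [[0.0, 0.997, -0.072], [-0.0, -0.072, -0.997], [-1.0, 0.0, 0.0]] 0.05861749301430044 [-0.4  0.5 -1.6]
```

View pics/9a.png

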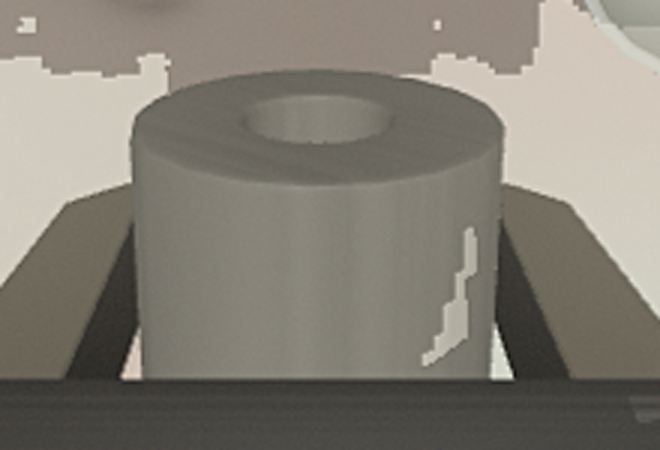

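View pics/9b.png

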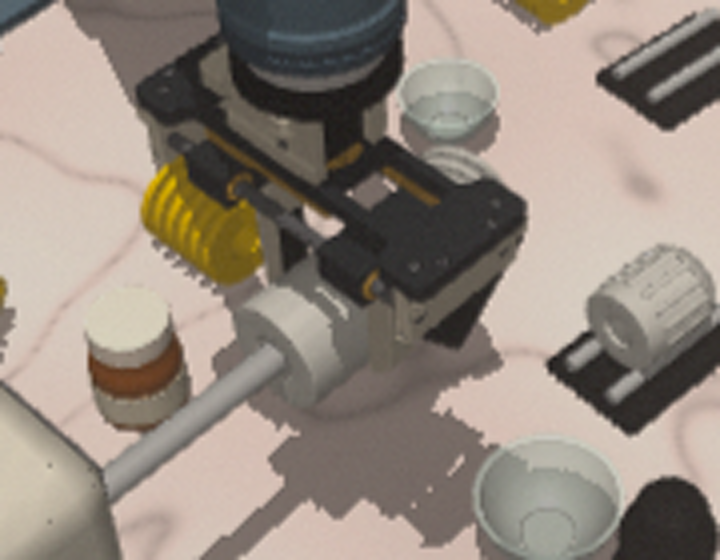

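Emit:
drive_tool:
  travel:
    - [0,0,20]
    - [0,0,40]
    - [0,0,60]
    - [0,0,80]
    - [0,0,100]
    - [0,0,115]
    - [0,0,115]
  spin: [0,0,0,0,0,0,0]
  jaw: [-1,-1,-1,-1,-1,-1,-1]

```text
time: 13.42
tcp_pos: [0.53, -0.2141, 0.0913]
tool_rot: [[0.0, 0.997, -0.072], [-0.0, -0.072, -0.997], [-1.0, 0.0, 0.0]]
contact_force: [0.5, 0.1, -2.3]
gripper_width: 0.0585
```

Emit:
drive_tool:
  travel:
    - [0,0,4]
    - [0,0,8]
    - [0,0,11]
    - [0,0,11]
  spin: [0,0,0,0]
  jaw: [-1,-1,-1,-1]

```text
time: 13.92
tcp_pos: [0.5294, -0.2237, 0.0914]
tool_rot: [[0.0, 0.998, -0.07], [-0.0, -0.07, -0.998], [-1.0, 0.0, 0.0]]
contact_force: [-0.2, 0.3, -2.5]
gripper_width: 0.0585
```

Emit:
drive_tool:
  travel:
    - [0,0,3]
    - [0,0,5]
    - [0,0,5]
  spin: [0,0,0]
  jaw: [-1,-1,-1]

```text
time: 14.3
tcp_pos: [0.5291, -0.2264, 0.0913]
tool_rot: [[-0.0, 0.998, -0.07], [0.004, -0.07, -0.998], [-1.0, -0.0, -0.004]]
contact_force: [0.2, 7.4, 0.2]
gripper_width: 0.0583
```

```bash
python3 look.py 10 side scene; python3 - <<'E'
import cv2,numpy as np
a=cv2.resize(cv2.imread("pics/10side.png")[50:190,260:400],None,fx=4,fy=4,interpolation=2)
b=cv2.resize(cv2.imread("pics/10scene.png")[200:340,150:300],None,fx=4,fy=4,interpolation=2)
cv2.imwrite("pics/10a.png",a);cv2.imwrite("pics/10b.png",b)
E
```

```text
14.3 [ 0.5291 -0.2264  0.0913] [[-0.0, 0.998, -0.07], [0.004, -0.07, -0.998], [-1.0, -0.0, -0.004]] 0.05832537924147191 [0.2 7.4 0.2]
```

View pics/10a.png

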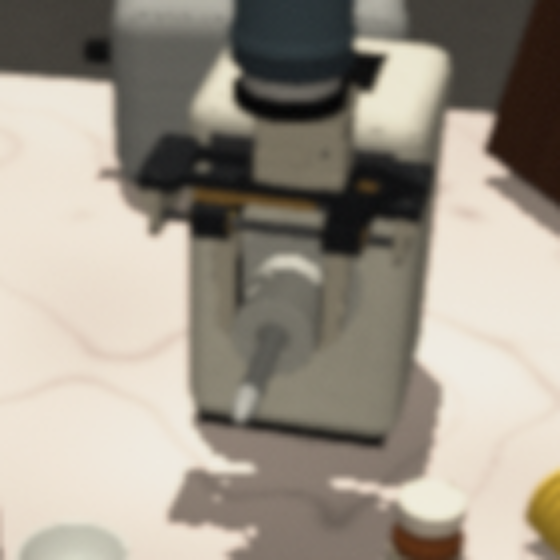

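View pics/10b.png

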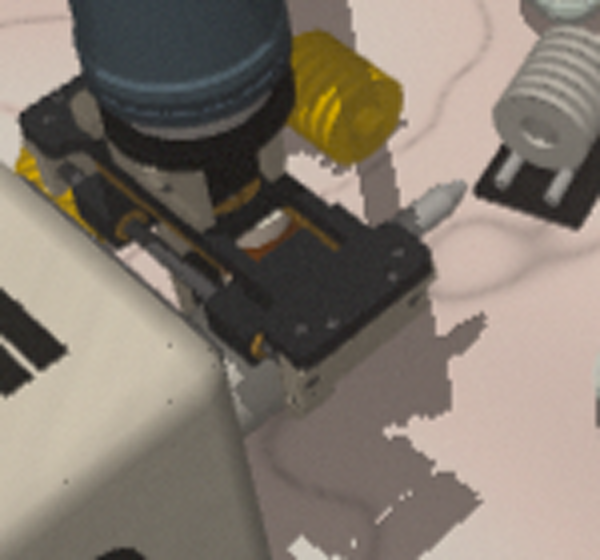

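Emit:
drive_tool:
  travel:
    - [0,0,0]
    - [0,0,0]
    - [0,0,0]
    - [0,0,0]
    - [0,0,-20]
    - [0,0,-60]
    - [0,0,-110]
    - [-60,-10,-150]
    - [-120,-30,-190]
    - [-160,-53,-203]
    - [-160,-53,-203]
    - [-160,-53,-203]
  spin: [0,0,0,0,0,0,0,0,0,0,0,0]
  jaw: [0.8,0.8,0.8,0.8,0.8,0.8,0.8,0.8,0.8,0.8,0.8,0.8]

```text
time: 15.9
tcp_pos: [0.4901, -0.0217, 0.2515]
tool_rot: [[0.001, 0.998, -0.069], [-0.0, -0.069, -0.998], [-1.0, 0.001, 0.0]]
contact_force: [0.5, -0.4, -0.5]
gripper_width: 0.0836
```

```bash
python3 look.py 11 wrist side scene; python3 - <<'E'
import cv2,numpy as np
a=cv2.resize(cv2.imread("pics/11side.png")[50:190,260:400],None,fx=3,fy=3,interpolation=2)
b=cv2.resize(cv2.imread("pics/11scene.png")[200:340,150:290],None,fx=3,fy=3,interpolation=2)
cv2.imwrite("pics/11a.png",np.hstack([a,b]))
E
```

```text
15.9 [ 0.4901 -0.0217  0.2515] [[0.001, 0.998, -0.069], [-0.0, -0.069, -0.998], [-1.0, 0.001, 0.0]] 0.08361904562068853 [ 0.5 -0.4 -0.5]
```

View pics/11a.png

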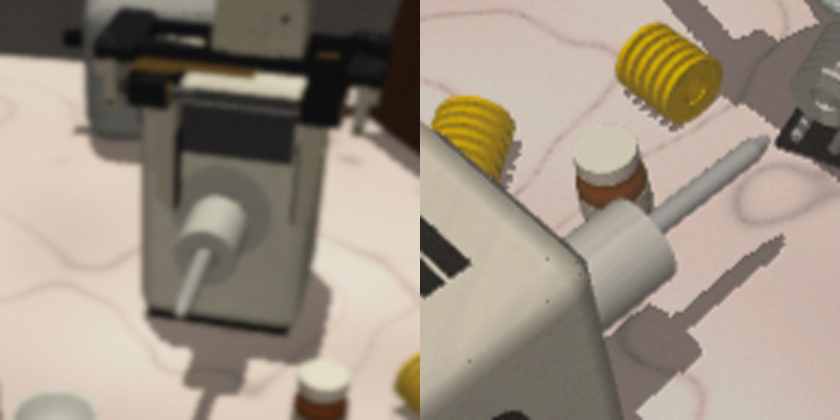

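View pics/11wrist.png

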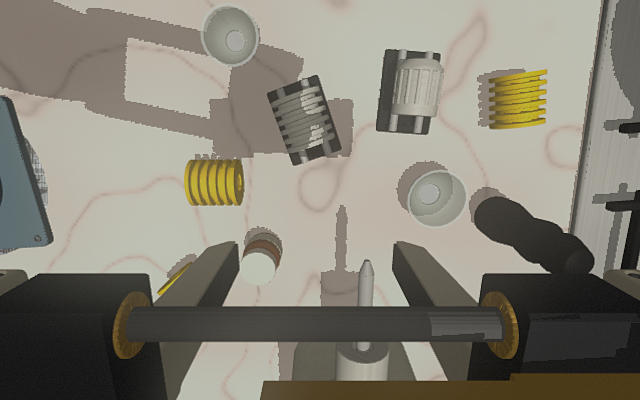

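Sleeve is on and home (side/scene crops). In the wrist picture the cutter is at (305,120) and the cap at (410,92).

```bash
python3 - <<'E'
import cv2
a=cv2.imread("pics/11wrist.png")
cv2.imwrite("pics/11b.png",cv2.resize(a[65:175,255:350],None,fx=5,fy=5,interpolation=2))
cv2.imwrite("pics/11c.png",cv2.resize(a[40:145,370:455],None,fx=5,fy=5,interpolation=2))
cv2.imwrite("pics/11d.png",cv2.resize(a[250:390,310:420],None,fx=4,fy=4,interpolation=2))
E
```

```text
(no output)
```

View pics/11b.png

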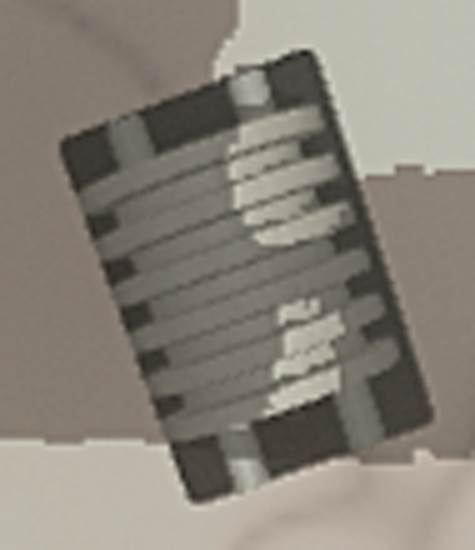

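View pics/11c.png

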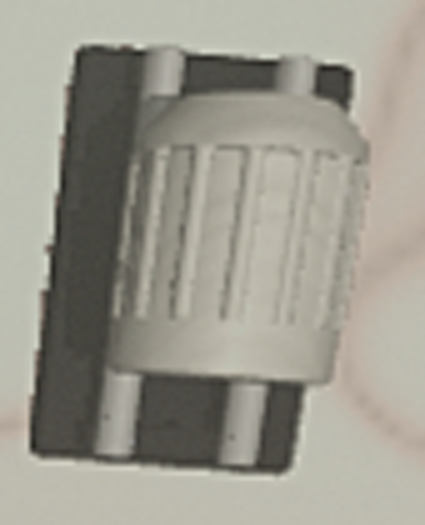

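View pics/11d.png

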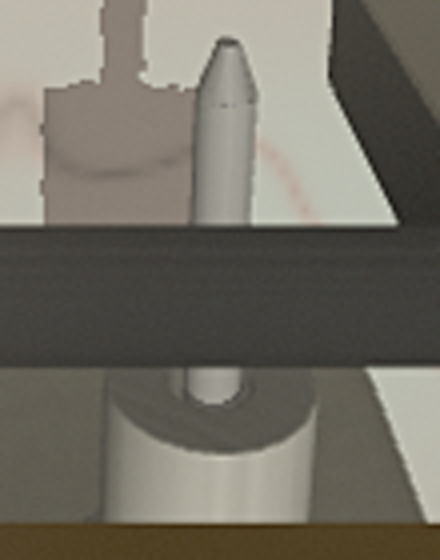

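```bash
python3 - <<'E'
from h import *
import pickle
c=pickle.load(open("11wrist.pkl","rb"))
def base(nm,C,g):
    Q=np.array([plane(c,g(p),.008) for p in C]);a=(Q[0]+Q[1]-Q[2]-Q[3])/2
    print(nm,Q.mean(0).round(4),"len",np.linalg.norm(a).round(4),"w",np.linalg.norm(Q[1]-Q[0]).round(4),np.linalg.norm(Q[2]-Q[3]).round(4),"az",np.degrees(np.arctan2(a[1],a[0])))
g=lambda p:(p[0]/5+255-.4,p[1]/5+65-.4);k=lambda p:(p[0]/5+370-.4,p[1]/5+40-.4);m=lambda p:(p[0]/4+310-.4,p[1]/4+250-.4)
base("cutter",[(60,145),(313,48),(435,418),(192,503)],g)
A,B=plane(c,g((205,147)),.078),plane(c,g((272,415)),.078);print(A,B,(A+B)/2,np.linalg.norm(A-B))
L,R=plane(c,g((120,315)),.049),plane(c,g((362,235)),.049);print("cut sides",L,R,(L+R)/2,np.linalg.norm(L-R))
base("cap",[(77,46),(353,68),(293,473),(32,455)],k)
A,B=plane(c,k((250,92)),.06),plane(c,k((222,383)),.071);print(A,B,(A+B)/2,np.linalg.norm(A-B))
L,R=plane(c,k((118,300)),.045),plane(c,k((350,300)),.045);print("cap sides",L,R,(L+R)/2,np.linalg.norm(L-R))
print("tip",plane(c,m((228,40)),.14),"130",plane(c,m((225.5,130)),.14),plane(c,m((214,390)),.14))
print("sleeve end top centre", plane(c,m((222,452)),.166))
E
```

```text
cutter [0.4832 0.0433 0.008 ] len 0.0974 w 0.0685 0.069 az 105.40741661302965
[0.47762825 0.07394578 0.078     ] [0.48775884 0.01604953 0.078     ] [0.48269355 0.04499766 0.078     ] 0.05877588348982787
cut sides [0.45275987 0.03922871 0.049     ] [0.51130494 0.05350291 0.049     ] [0.48203241 0.04636581 0.049     ] 0.06026008885030552
cap [0.6163 0.0693 0.008 ] len 0.0985 w 0.0689 0.0692 az 82.52418387004823
[0.61569216 0.10288854 0.06      ] [0.60706324 0.04178597 0.071     ] [0.6113777  0.07233726 0.0655    ] 0.06268159368993652
cap sides [0.58994947 0.06165686 0.045     ] [0.6444412  0.05787169 0.045     ] [0.61719534 0.05976428 0.045     ] 0.0546230299021371
tip [ 0.53992148 -0.09598093  0.14      ] 130 [ 0.53855697 -0.12169789  0.14      ] [ 0.53308951 -0.20217488  0.14      ]
sleeve end top centre [ 0.5315503  -0.20022964  0.166     ]
```

Emit:
drive_tool:
  travel:
    - [50,-14,-40]
    - [100,-14,-65]
    - [150,-14,-65]
    - [190,-14,-65]
    - [225,-14,-65]
    - [245,-14,-65]
    - [254,-14,-65]
    - [254,-14,-65]
  spin: [-10,-19.4,-19.4,-19.4,-19.4,-19.4,-19.4,-19.4]
  jaw: [0.8,0.8,0.8,0.8,0.8,0.8,0.8,0.8]

```text
time: 17.05
tcp_pos: [0.4801, 0.0431, -0.0036]
tool_rot: [[-0.002, 0.964, 0.265], [0.0, 0.265, -0.964], [-1.0, -0.002, -0.001]]
contact_force: [-0.4, 0.2, 0.1]
gripper_width: 0.0837
```

Emit:
drive_tool:
  travel:
    - [0,0,0]
    - [0,0,0]
    - [0,0,0]
    - [0,0,0]
    - [0,0,0]
  spin: [0,0,0,0,0]
  jaw: [-1,-1,-1,-1,-1]

```text
time: 17.68
tcp_pos: [0.4811, 0.0432, -0.002]
tool_rot: [[0.001, 0.964, 0.266], [-0.0, 0.266, -0.964], [-1.0, 0.001, 0.0]]
contact_force: [-1.6, -0.3, 6.3]
gripper_width: 0.0582
```

Emit:
drive_tool:
  travel:
    - [-20,0,0]
    - [-60,0,0]
    - [-110,0,0]
    - [-132,0,0]
    - [-132,0,0]
  spin: [0,0,0,5,5]
  jaw: [-1,-1,-1,-1,-1]

```text
time: 18.3
tcp_pos: [0.4819, 0.0433, 0.1306]
tool_rot: [[0.003, 0.983, 0.181], [-0.0, 0.181, -0.983], [-1.0, 0.003, 0.001]]
contact_force: [0.0, 0.5, -4.2]
gripper_width: 0.058
```

```bash
python3 look.py 12 wrist; python3 - <<'E'
import cv2,numpy as np
cv2.imwrite("pics/12a.png",cv2.resize(cv2.imread("pics/12wrist.png")[170:320,210:430],None,fx=3.6,fy=3.6,interpolation=2))
E
```

```text
18.3 [0.4819 0.0433 0.1306] [[0.003, 0.983, 0.181], [-0.0, 0.181, -0.983], [-1.0, 0.003, 0.001]] 0.058014741608018595 [ 0.   0.5 -4.2]
```

View pics/12a.png

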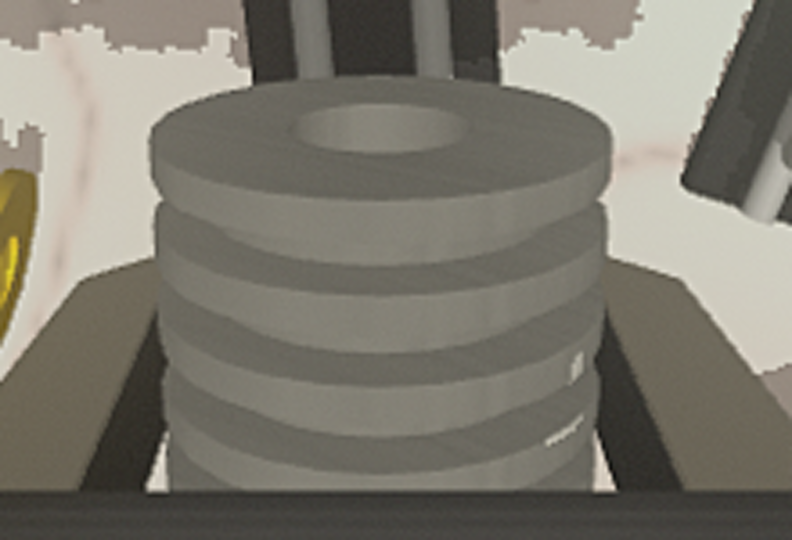

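```bash
python3 - <<'E'
from h import *
import pickle
c=pickle.load(open("12wrist.pkl","rb"));T=np.array([.4819,.0433,.1306])
a0=-np.array([.181,-.983,0]);ty=np.array([.983,.181,0])
print("obs outer x",150/3.6+210,612/3.6+210,"y",75/3.6+170,200/3.6+170,"hole x",292/3.6+210,468/3.6+210,"y",103/3.6+170,153/3.6+170)
for tilt in(-3,0,3):
  for dz,off in((.051,.002),(.051,-.001),(.047,.002)):
    t=np.radians(tilt);a=a0*np.cos(t)+np.array([0,0,np.sin(t)])
    C=T+[0,0,dz]+off*a;F=C+.030*a
    print(tilt,dz,off,face(c,F,a,.03),face(c,F,a,.012))
E
```

```text
obs outer x 251.66666666666666 380.0 y 190.83333333333334 225.55555555555554 hole x 291.1111111111111 340.0 y 198.61111111111111 212.5
-3 0.051 0.002 ([248.7, 193.4], [376.4, 221.5]) ([287.4, 199.8], [337.8, 210.7])
-3 0.051 -0.001 ([249.0, 198.6], [376.1, 228.9]) ([287.5, 205.5], [337.7, 217.3])
-3 0.047 0.002 ([250.3, 191.8], [374.8, 218.4]) ([288.1, 197.9], [337.2, 208.2])
0 0.051 0.002 ([248.0, 191.3], [377.0, 226.7]) ([287.2, 199.4], [338.0, 213.1])
0 0.051 -0.001 ([248.4, 196.5], [376.7, 234.0]) ([287.3, 205.0], [337.9, 219.6])
0 0.047 0.002 ([249.6, 189.7], [375.4, 223.3]) ([287.8, 197.4], [337.4, 210.5])
3 0.051 0.002 ([247.3, 189.3], [377.6, 232.1]) ([286.9, 199.1], [338.2, 215.7])
3 0.051 -0.001 ([247.8, 194.5], [377.2, 239.2]) ([287.1, 204.7], [338.1, 222.1])
3 0.047 0.002 ([249.0, 187.7], [376.0, 228.6]) ([287.5, 197.1], [337.7, 213.0])
```

Emit:
drive_tool:
  travel:
    - [0,22,48]
    - [0,44,97]
    - [20,44,97]
    - [41,44,97]
    - [41,44,97]
    - [41,44,97]
  spin: [8,14.4,14.4,14.4,14.4,14.4]
  jaw: [-1,-1,-1,-1,-1,-1]

```text
time: 19.1
tcp_pos: [0.5413, -0.0439, 0.0878]
tool_rot: [[-0.001, 0.998, -0.069], [0.0, -0.069, -0.998], [-1.0, -0.001, -0.0]]
contact_force: [0.1, -0.5, -3.0]
gripper_width: 0.058
```

```bash
python3 look.py 13 side scene; python3 - <<'E'
import cv2,numpy as np
a=cv2.resize(cv2.imread("pics/13side.png")[80:200,260:380],None,fx=3,fy=3,interpolation=2)
b=cv2.resize(cv2.imread("pics/13scene.png")[190:310,200:340],None,fx=3,fy=3,interpolation=2)
cv2.imwrite("pics/13a.png",np.hstack([a,b]))
E
```

```text
19.1 [ 0.5413 -0.0439  0.0878] [[-0.001, 0.998, -0.069], [0.0, -0.069, -0.998], [-1.0, -0.001, -0.0]] 0.05799425240654082 [ 0.1 -0.5 -3. ]
```

View pics/13a.png

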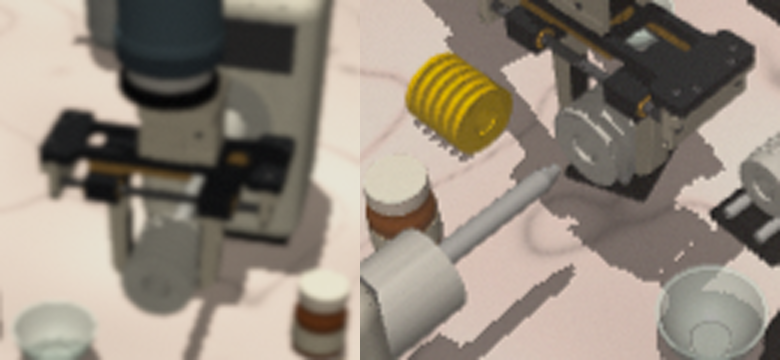

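Emit:
drive_tool:
  travel:
    - [-1,1.2,0]
    - [-1,1.2,12]
    - [-1,1.2,25]
    - [-1,1.2,40]
    - [-1,1.2,55]
    - [-1,1.2,70]
    - [-1,1.2,70]
  spin: [0,0,0,0,0,0,0]
  jaw: [-1,-1,-1,-1,-1,-1,-1]

```text
time: 20.08
tcp_pos: [0.5379, -0.1156, 0.0894]
tool_rot: [[0.0, 0.997, -0.072], [-0.0, -0.072, -0.997], [-1.0, 0.0, 0.0]]
contact_force: [-0.2, 0.1, -3.3]
gripper_width: 0.058
```

```bash
python3 look.py 14 side scene; python3 - <<'E'
import cv2,numpy as np
b=cv2.resize(cv2.imread("pics/14scene.png")[190:310,180:340],None,fx=4,fy=4,interpolation=2)
cv2.imwrite("pics/14a.png",b)
E
```

```text
20.075 [ 0.5379 -0.1156  0.0894] [[0.0, 0.997, -0.072], [-0.0, -0.072, -0.997], [-1.0, 0.0, 0.0]] 0.058014095428747706 [-0.2  0.1 -3.3]
```

View pics/14a.png

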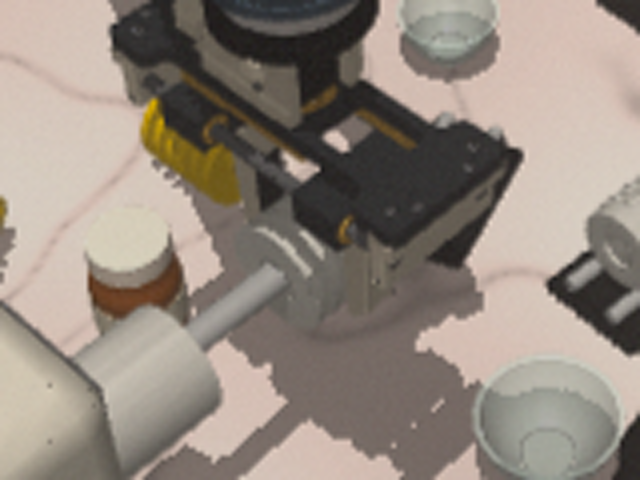

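Emit:
drive_tool:
  travel:
    - [0,0,15]
    - [0,0,30]
    - [0,0,42]
    - [0,0,50]
    - [0,0,54]
    - [0,0,57]
    - [0,0,57]
  spin: [0,0,0,0,0,0,0]
  jaw: [-1,-1,-1,-1,-1,-1,-1]

```text
time: 21.05
tcp_pos: [0.534, -0.1709, 0.0894]
tool_rot: [[0.0, 0.998, -0.07], [0.0, -0.07, -0.998], [-1.0, -0.0, -0.0]]
contact_force: [-0.9, 1.0, -3.7]
gripper_width: 0.0582
```

Emit:
drive_tool:
  travel:
    - [0,0,3]
    - [0,0,6]
    - [0,0,7]
    - [0,0,7]
  spin: [0,0,0,0]
  jaw: [-1,-1,-1,-1]

```text
time: 21.55
tcp_pos: [0.5338, -0.1735, 0.0894]
tool_rot: [[0.0, 0.998, -0.07], [0.007, -0.07, -0.998], [-1.0, -0.0, -0.007]]
contact_force: [1.9, 13.5, -0.1]
gripper_width: 0.0576
```

Emit:
drive_tool:
  travel:
    - [0,0,0]
    - [0,0,0]
    - [0,0,0]
    - [0,0,0]
    - [0,0,-20]
    - [0,0,-60]
    - [0,0,-110]
    - [-60,10,-150]
    - [-120,30,-177]
    - [-160,44,-177]
    - [-160,44,-177]
    - [-160,44,-177]
  spin: [0,0,0,0,0,0,0,0,0,0,0,0]
  jaw: [0.8,0.8,0.8,0.8,0.8,0.8,0.8,0.8,0.8,0.8,0.8,0.8]

```text
time: 23.05
tcp_pos: [0.589, -0.0034, 0.2486]
tool_rot: [[-0.001, 0.998, -0.069], [0.0, -0.069, -0.998], [-1.0, -0.001, -0.0]]
contact_force: [-0.2, 0.2, -0.7]
gripper_width: 0.0837
```

```bash
python3 look.py 15 wrist side scene; python3 - <<'E'
import cv2,numpy as np
a=cv2.resize(cv2.imread("pics/15side.png")[50:190,260:400],None,fx=3,fy=3,interpolation=2)
b=cv2.resize(cv2.imread("pics/15scene.png")[200:340,150:290],None,fx=3,fy=3,interpolation=2)
cv2.imwrite("pics/15a.png",np.hstack([a,b]))
E
```

```text
23.05 [ 0.589  -0.0034  0.2486] [[-0.001, 0.998, -0.069], [0.0, -0.069, -0.998], [-1.0, -0.001, -0.0]] 0.08371009656304267 [-0.2  0.2 -0.7]
```

View pics/15a.png

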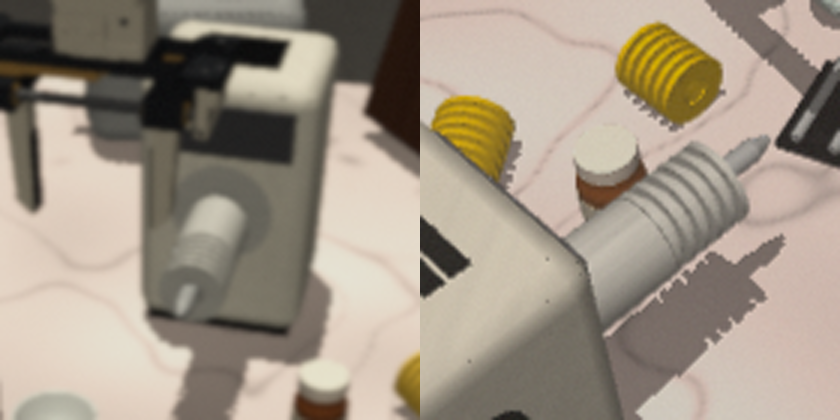

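View pics/15wrist.png

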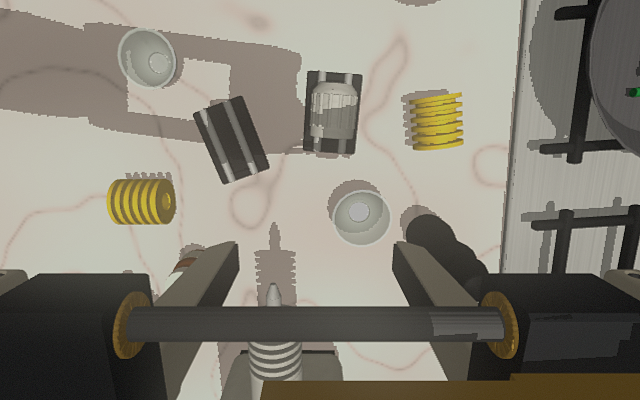

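```bash
python3 - <<'E'
import cv2
a=cv2.imread("pics/15wrist.png")
cv2.imwrite("pics/15c.png",cv2.resize(a[60:165,295:375],None,fx=6,fy=6,interpolation=2)[:,:])
cv2.imwrite("pics/15d.png",cv2.resize(a[275:395,230:320],None,fx=5,fy=5,interpolation=2)[:,:])
E
```

```text
(no output)
```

View pics/15c.png

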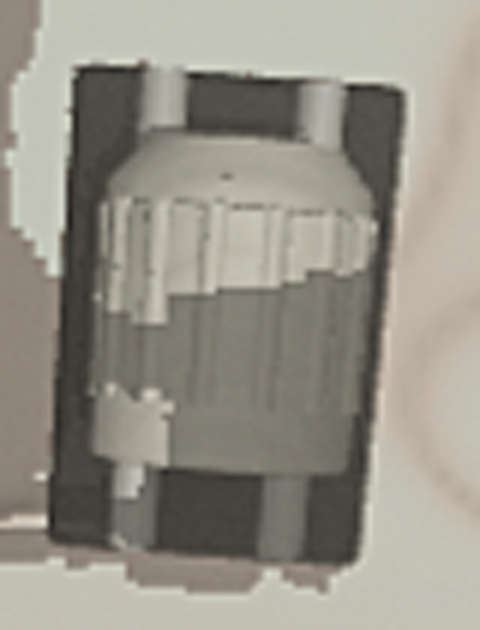

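View pics/15d.png

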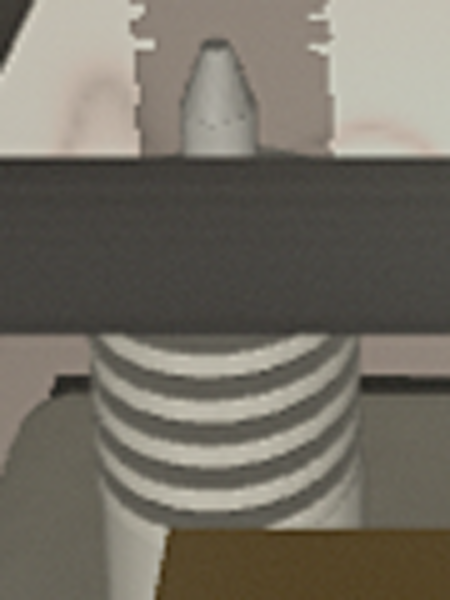

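```bash
python3 - <<'E'
from h import *
import pickle
c=pickle.load(open("15wrist.pkl","rb"))
k=lambda p:(p[0]/6+295-.4,p[1]/6+60-.4);m=lambda p:(p[0]/5+230-.4,p[1]/5+275-.4)
Q=np.array([plane(c,k(p),.008) for p in [(75,68),(405,90),(357,565),(52,540)]]);a=(Q[0]+Q[1]-Q[2]-Q[3])/2
print(Q.mean(0).round(4),"len",np.linalg.norm(a).round(4),"w",np.linalg.norm(Q[1]-Q[0]).round(4),np.linalg.norm(Q[2]-Q[3]).round(4),"az",np.degrees(np.arctan2(a[1],a[0])))
B=plane(c,k((222,468)),.071);A=plane(c,k((240,135)),.055);print("mouth",B,"dome",A)
for r_,l,rr in((440,92,350),(230,103,378)):
    L,R=plane(c,k((l,r_)),.047),plane(c,k((rr,r_)),.047);print((L+R)/2,np.linalg.norm(L-R))
print("tip",plane(c,m((216,43)),.14), "shaft",plane(c,m((220,120)),.14))
print("yellow",plane(c,(412,130),.04),"mill",plane(c,(407,235),.1),plane(c,(430,212),.02))
E
```

```text
[0.6168 0.0693 0.008 ] len 0.098 w 0.0688 0.0678 az 82.31073577926595
mouth [0.61232852 0.04335902 0.071     ] dome [0.61984015 0.10306652 0.055     ]
[0.61348257 0.04710148 0.047     ] 0.05127751902213425
[0.61949022 0.08647905 0.047     ] 0.0531715306766329
tip [ 0.53975791 -0.0961701   0.14      ] shaft [ 0.53871474 -0.11423199  0.14      ]
yellow [0.71126108 0.04335826 0.04      ] mill [ 0.68980128 -0.06811842  0.1       ] [ 0.74224507 -0.06862832  0.02      ]
```

Emit:
drive_tool:
  travel:
    - [50,21,-45]
    - [100,21,-78]
    - [150,21,-78]
    - [195,21,-78]
    - [230,21,-78]
    - [248,21,-78]
    - [254,21,-78]
    - [254,21,-78]
  spin: [3.6,3.6,3.6,3.6,3.6,3.6,3.6,3.6]
  jaw: [0.7,0.7,0.7,0.7,0.7,0.7,0.7,0.7]

```text
time: 24.2
tcp_pos: [0.6167, 0.0718, -0.004]
tool_rot: [[0.001, 0.991, -0.133], [-0.0, -0.133, -0.991], [-1.0, 0.001, -0.0]]
contact_force: [0.2, 1.1, 0.5]
gripper_width: 0.0793
```

Emit:
drive_tool:
  travel:
    - [0,0,0]
    - [0,0,0]
    - [0,0,0]
    - [0,0,0]
    - [0,0,0]
  spin: [0,0,0,0,0]
  jaw: [-1,-1,-1,-1,-1]

```text
time: 24.82
tcp_pos: [0.6151, 0.0721, -0.0042]
tool_rot: [[-0.002, 0.991, -0.132], [0.0, -0.132, -0.991], [-1.0, -0.002, 0.0]]
contact_force: [-4.0, -0.5, 6.2]
gripper_width: 0.0505
```

Emit:
drive_tool:
  travel:
    - [-20,0,0]
    - [-60,0,0]
    - [-110,0,0]
    - [-134,0,0]
    - [-134,0,0]
  spin: [0,0,0,0,0]
  jaw: [-1,-1,-1,-1,-1]

```text
time: 25.45
tcp_pos: [0.6178, 0.0718, 0.1315]
tool_rot: [[0.005, 0.991, -0.132], [-0.0, -0.132, -0.991], [-1.0, 0.005, -0.0]]
contact_force: [-0.6, -0.4, -2.5]
gripper_width: 0.0505
```

```bash
python3 look.py 16 wrist side scene; python3 - <<'E'
import cv2,numpy as np
a=cv2.resize(cv2.imread("pics/16wrist.png")[170:320,210:430],None,fx=3,fy=3,interpolation=2)
cv2.imwrite("pics/16a.png",a)
cv2.imwrite("pics/16b.png",cv2.resize(cv2.imread("pics/16scene.png")[150:310,230:410],None,fx=4,fy=4,interpolation=2)[:600])
E
```

```text
25.45 [0.6178 0.0718 0.1315] [[0.005, 0.991, -0.132], [-0.0, -0.132, -0.991], [-1.0, 0.005, -0.0]] 0.05053718418013337 [-0.6 -0.4 -2.5]
```

View pics/16a.png

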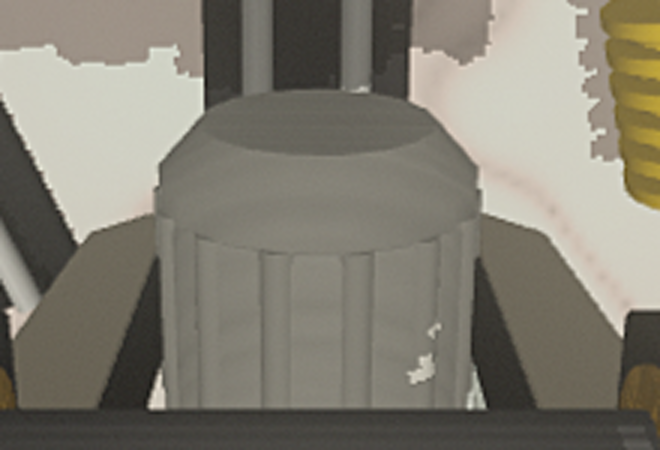

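View pics/16b.png

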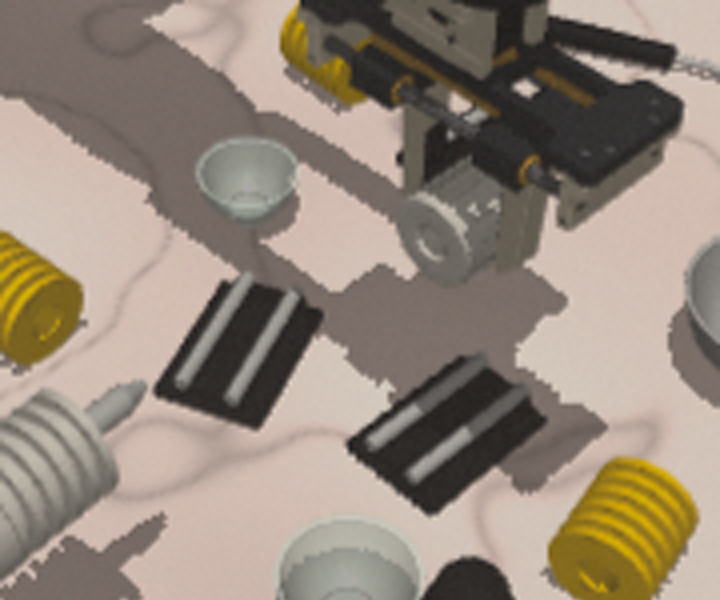

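```bash
python3 - <<'E'
from h import *
import pickle
c=pickle.load(open("16wrist.pkl","rb"));T=np.array([.6178,.0718,.1315])
a=np.array([.132,.991,0]);print("obs x",[203/3+210,437/3+210],"y",[90/3+170,155/3+170])
for dz,off in((.049,.001),(.049,-.002),(.049,.003),(.046,.001)):
    print(dz,off,face(c,T+[0,0,dz]+(off+.03)*a,a,.0185))
sc=pickle.load(open("16scene.pkl","rb"));print((proj(sc,[T+[0,0,.049]-.029*a])[0]-[230,150])*4)
E
```

```text
obs x [277.6666666666667, 355.66666666666663] y [200.0, 221.66666666666666]
0.049 0.001 ([273.5, 198.2], [351.0, 219.5])
0.049 -0.002 ([273.8, 203.6], [350.9, 226.1])
0.049 0.003 ([273.4, 194.5], [351.2, 215.0])
0.046 0.001 ([274.3, 196.8], [350.3, 217.4])
[432.60469995 237.68596488]
```

Emit:
drive_tool:
  travel:
    - [0,-30,50]
    - [0,-60,100]
    - [15,-60,122]
    - [30,-60,122]
    - [40,-60,122]
    - [40,-60,122]
    - [40,-60,122]
  spin: [-2,-3.6,-3.6,-3.6,-3.6,-3.6,-3.6]
  jaw: [-1,-1,-1,-1,-1,-1,-1]

```text
time: 26.48
tcp_pos: [0.541, -0.0403, 0.0894]
tool_rot: [[0.0, 0.998, -0.069], [0.0, -0.069, -0.998], [-1.0, 0.0, -0.0]]
contact_force: [0.5, 0.3, -2.0]
gripper_width: 0.0504
```

```bash
python3 look.py 17 wrist side scene; python3 - <<'E'
import cv2,numpy as np
cv2.imwrite("pics/17b.png",cv2.resize(cv2.imread("pics/17scene.png")[210:290,220:330],None,fx=7,fy=7,interpolation=2))
cv2.imwrite("pics/17c.png",cv2.resize(cv2.imread("pics/17side.png")[100:200,270:370],None,fx=5,fy=5,interpolation=2))
E
```

```text
26.475 [ 0.541  -0.0403  0.0894] [[0.0, 0.998, -0.069], [0.0, -0.069, -0.998], [-1.0, 0.0, -0.0]] 0.05039886443462981 [ 0.5  0.3 -2. ]
```

View pics/17b.png

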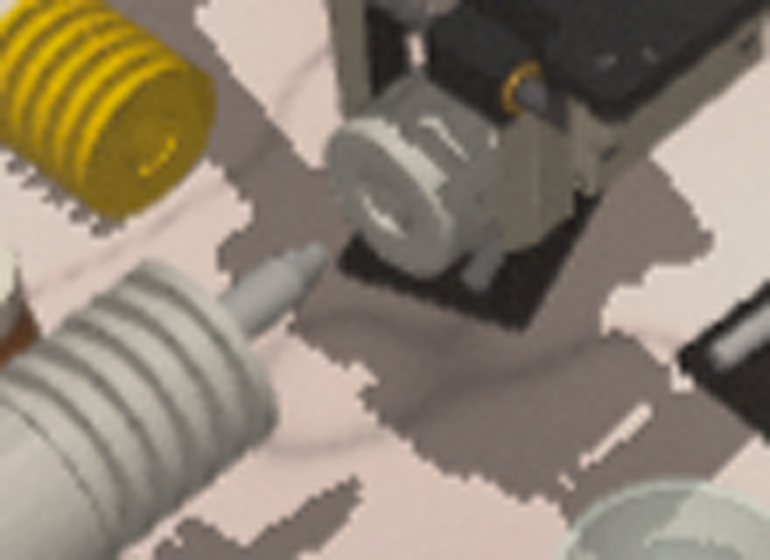

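View pics/17c.png

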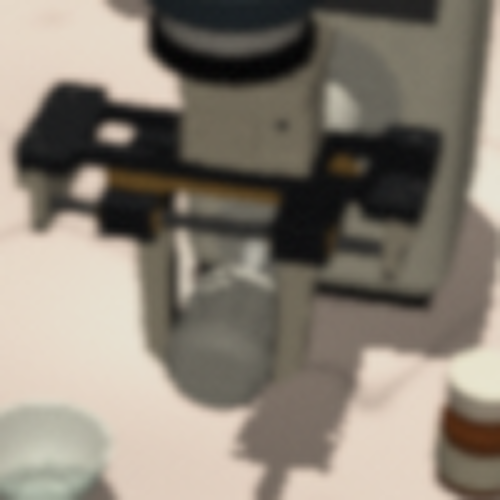

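Emit:
drive_tool:
  travel:
    - [-2,1,0]
    - [-2,1,5]
    - [-2,1,12]
    - [-2,1,20]
    - [-2,1,28]
    - [-2,1,28]
  spin: [0,0,0,0,0,0]
  jaw: [-1,-1,-1,-1,-1,-1]

```text
time: 27.38
tcp_pos: [0.5395, -0.07, 0.0914]
tool_rot: [[0.0, 0.997, -0.071], [-0.0, -0.071, -0.997], [-1.0, 0.0, 0.0]]
contact_force: [0.0, -0.0, -2.6]
gripper_width: 0.0504
```

```bash
python3 look.py 18 wrist scene; python3 - <<'E'
import cv2,numpy as np
cv2.imwrite("pics/18b.png",cv2.resize(cv2.imread("pics/18scene.png")[210:290,220:330],None,fx=7,fy=7,interpolation=2))
E
```

```text
27.375 [ 0.5395 -0.07    0.0914] [[0.0, 0.997, -0.071], [-0.0, -0.071, -0.997], [-1.0, 0.0, 0.0]] 0.0503911756812772 [ 0.  -0.  -2.6]
```

View pics/18b.png

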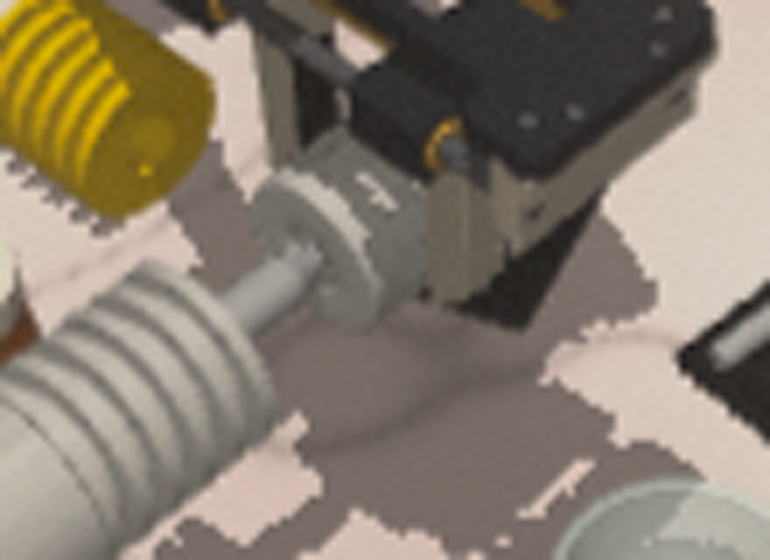

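Emit:
drive_tool:
  travel:
    - [0,0,5]
    - [0,0,10]
    - [0,0,15]
    - [0,0,20]
    - [0,0,20]
  spin: [0,0,0,0,0]
  jaw: [-1,-1,-1,-1,-1]

```text
time: 28.1
tcp_pos: [0.5382, -0.0895, 0.0914]
tool_rot: [[0.0, 0.998, -0.07], [-0.0, -0.07, -0.998], [-1.0, 0.0, 0.0]]
contact_force: [0.4, -0.3, -2.1]
gripper_width: 0.0506
```

No force; the cap is sliding on freely. On to home.

Emit:
drive_tool:
  travel:
    - [0,0,5]
    - [0,0,10]
    - [0,0,15]
    - [0,0,18]
    - [0,0,21]
    - [0,0,21]
  spin: [0,0,0,0,0,0]
  jaw: [-1,-1,-1,-1,-1,-1]

```text
time: 28.85
tcp_pos: [0.5367, -0.1102, 0.0914]
tool_rot: [[-0.0, 0.998, -0.07], [-0.0, -0.07, -0.998], [-1.0, -0.0, 0.0]]
contact_force: [0.6, 0.0, -1.4]
gripper_width: 0.0502
```

Emit:
drive_tool:
  travel:
    - [0,0,2]
    - [0,0,4]
    - [0,0,6]
    - [0,0,6]
  spin: [0,0,0,0]
  jaw: [-1,-1,-1,-1]

```text
time: 29.35
tcp_pos: [0.5365, -0.1108, 0.0914]
tool_rot: [[0.0, 0.998, -0.069], [0.008, -0.069, -0.998], [-1.0, -0.0, -0.008]]
contact_force: [2.2, 16.2, 2.0]
gripper_width: 0.0506
```

```bash
python3 look.py 19 scene; python3 - <<'E'
import cv2,numpy as np
cv2.imwrite("pics/19b.png",cv2.resize(cv2.imread("pics/19scene.png")[210:310,200:310],None,fx=5,fy=5,interpolation=2))
E
```

```text
29.35 [ 0.5365 -0.1108  0.0914] [[0.0, 0.998, -0.069], [0.008, -0.069, -0.998], [-1.0, -0.0, -0.008]] 0.050557140934052815 [ 2.2 16.2  2. ]
```

View pics/19b.png

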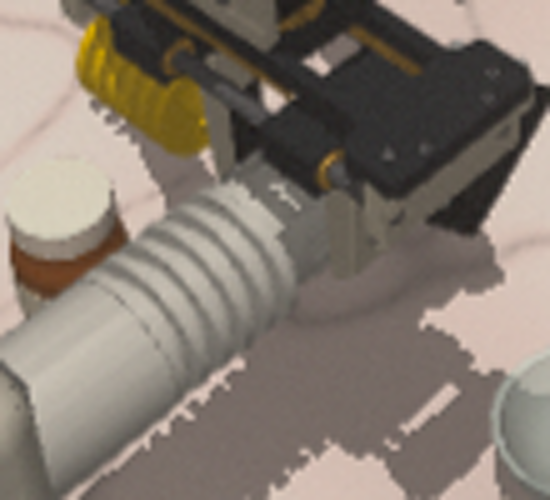

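Emit:
drive_tool:
  travel:
    - [0,0,0]
    - [0,0,0]
    - [0,0,0]
    - [0,0,0]
    - [0,0,0]
    - [0,0,-20]
    - [0,0,-60]
    - [0,0,-110]
    - [-50,0,-150]
    - [-100,0,-180]
    - [-150,0,-180]
    - [-150,0,-180]
  spin: [0,0,0,0,0,0,0,0,0,0,0,0]
  jaw: [0.7,0.7,0.7,0.7,0.7,0.7,0.7,0.7,0.7,0.7,0.7,0.7]

```text
time: 30.9
tcp_pos: [0.551, 0.0654, 0.2461]
tool_rot: [[0.009, 0.998, -0.068], [-0.0, -0.068, -0.998], [-1.0, 0.009, -0.0]]
contact_force: [-0.1, 0.1, -0.5]
gripper_width: 0.079
```

```bash
python3 look.py 20 wrist side scene; python3 - <<'E'
import cv2,numpy as np
a=cv2.resize(cv2.imread("pics/20side.png")[70:190,270:390],None,fx=4,fy=4,interpolation=2)
cv2.imwrite("pics/20b.png",cv2.resize(cv2.imread("pics/20scene.png")[210:320,190:290],None,fx=5,fy=5,interpolation=2))
cv2.imwrite("pics/20a.png",a)
E
```

```text
30.9 [0.551  0.0654 0.2461] [[0.009, 0.998, -0.068], [-0.0, -0.068, -0.998], [-1.0, 0.009, -0.0]] 0.07903782274015048 [-0.1  0.1 -0.5]
```

View pics/20b.png

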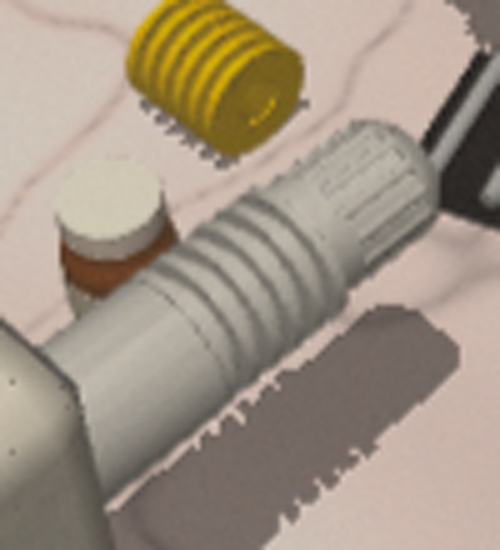

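View pics/20wrist.png

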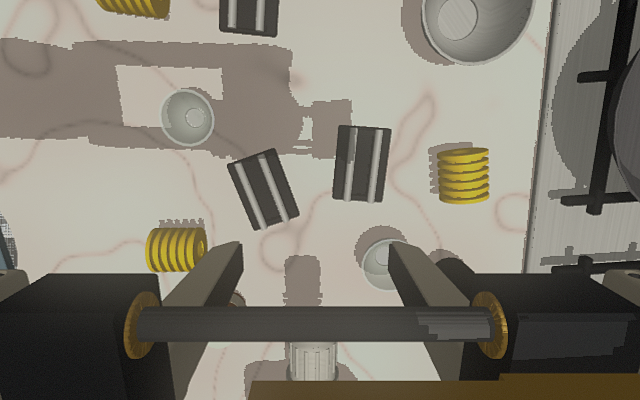

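View pics/20scene.png

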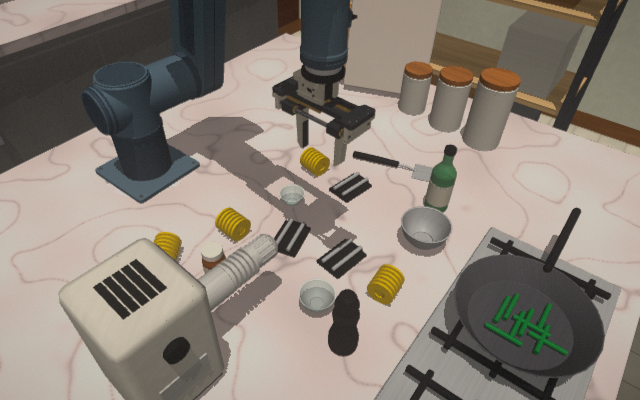

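```bash
python3 - <<'E'
from h import *
import pickle
sc=pickle.load(open("20scene.pkl","rb"));S=np.array([.5278,-.2708,.14]);a=np.array([.0698,.9976,0]);u=np.array([.9976,-.0698,0])
b=np.array([2.6,-4.4])/4
for nm,s,d in[("joint top",.070,[0,0,.026]),("cutter outer low side",.130,u*.02+[0,0,-.02]),("cutter outer top",.13,[0,0,.026]),("dome",.19,[0,0,-.002])]:
    print(nm,((proj(sc,[S+s*a+np.array(d)])[0]+b-[190,210])*5).round(0))
for n in "oil",: pass
import cv2
x=cv2.imread("pics/scene0.png").astype(int);y=cv2.imread("pics/20scene.png").astype(int)
D=(abs(x-y).max(2)>40)
for nm,(u0,v0) in dict(mill=(343,325),pinch=(291,197),salt=(317,298),steel=(426,230),spat=(380,160),oil=(440,180),jar=(212,262)).items(): print(nm,D[v0-25:v0+25,u0-25:u0+25].sum())
E
```

```text
joint top [168. 290.]
cutter outer low side [336. 302.]
cutter outer top [292. 197.]
dome [409. 158.]
mill 0
pinch 997
salt 0
steel 0
spat 151
oil 0
jar 493
```

```bash
python3 -c "
from workcell import r
print(r.hand_in())"
```

```text
the job is handed in; nothing more can be done
None
```

The dough cutter is back together: the sleeve, then the grooved roller, then the cap (open end first) were threaded on and pushed home. I handed the job in at about 31 s; no verdict is reported.

- **Fit:** From the hand position when each part met resistance, their centres were about 35.7, 100.5 and 160 mm from the shoulder (targets 35, 100 and 160). The push forces were about 7, 13 and 16 N. The last scene picture shows the joints where they should be, no visible gaps, and the gripper clear of everything.
- **Grasp problem, mended:** The first two sleeve grips caught only its top, and on the first lift it hung tilted. The real finger tips sit about 38 mm behind the reported TCP, not at it. I set the sleeve back on its cradle and regripped about 30 mm deeper, and used that depth for the other parts.
- **Disagreements:** The wrist camera and the TCP differed by about 2 mm sideways, which I corrected for. The scene camera was about 1 px off on the axle.
- **Bystanders:** The mill, salt bowl, steel bowl and oil bottle show no change between the first and last pictures. The pixels around the small bowl, jar and spatula changed, which I put down to shadows and the new assembly. By eye they stand where they were, but I did not measure their positions.

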